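# Load a lapped sample and lower the thickness gauge onto it

### The job

Put the black sample on the middle of the gauge's round anvil, then swing the raised gauge head over it all the way to its stop, and lower the head by its black knob until the sprung foot rests on the sample and is pushed in 6 mm (red collar level with the green mark). Leave it standing like that; set the sample down without dropping it, never bottom the foot out, and leave the other two samples alone.

Things in the scene. Friction and masses are not known exactly. Their poses are not given: they have to be found in the camera images.
- sample_black: the sample to measure: an aluminium puck 44 mm across and 17 mm tall with a 5 mm black disc on top, 22 mm tall in all, about 0.12 kg. Loose, on a 6 mm thick blue plastic pad (230 x 85 mm) with two more samples in a row 70 mm apart along the pad's long side; the order varies. Origin: centre of its underside, z up.
- sample_white: another sample of the same size with a white disc; leave it alone. Origin: centre of its underside.
- sample_copper: another sample of the same size with a copper disc; leave it alone. Origin: centre of its underside.
- pad: the fixed blue plastic pad the samples stand on, 230 mm (its x) by 85 mm (its y), 6 mm thick. Origin: centre of its underside.
- anvil_axis (a point): point on the top of the gauge's base, 24 mm above the table, on the vertical axis of the round steel anvil (64 mm across). The anvil's flat top stands 10 to 30 mm above this point: set to a different height each time and not measured. The point's axes are the gauge's.
- knob (a point): middle of the black round knob on top of the gauge's head: 26 mm across, 42 mm tall (this point 21 mm below its top), gripped from above. With the head fully up it is 107 mm above the beam's top. The head slides straight up and down (80 mm of travel), stays where it is left and takes about 5 N to push down in the air.
- foot_tip (a point): centre of the flat lower face of the gauge's foot, 12 mm across, on the same vertical line as the knob. With the head fully up it is 115 mm above the table, at the start up to 12 mm lower; with the foot not pressed it is 172 mm below the knob point.
- swing (a joint): swing of the beam about the column, rad: 0 against the stop, with the foot on the anvil's axis; positive swings the head to the gauge's +y side, 170 mm from the column's axis. Starts 0.75 to 1.2. Stiff enough to stay where it is left (about 1 N at the knob moves it).
- foot (a joint): the gauge's reading, m: how far the sprung foot is pushed up into the quill; 0 hanging free, 0.014 bottomed out. Force 2.5 N at 0, then 0.5 N more per mm (5.5 N at 6 mm). The red collar on the foot's stem is level with the middle of the green mark at 0.006.
- gauge: the fixed aluminium base of the gauge, 24 mm thick, origin on the anvil's axis at table level; it reaches 85 mm towards -x and 90 mm to each side. The steel column (36 mm across) stands 170 mm from the origin along +x and carries the swinging beam (40 mm wide, underside 150 mm and top 180 mm above the table at its head end).
Not all that is in view belongs to the job. What is shaped like the sample_black but purple, turquoise or yellow is not meant.

How it is judged:
By the outcome, as a careful person would: the job done as asked, in the order asked, and still so for the second after the job is handed in, with the robot touching nothing.
It also fails if it takes over 51 s, if anything falls off the work surface, if the arm or the gripper's body presses on something with over 40 N, if the wrist force passes 120 N, or if a joint passes its speed limit or range.

### The arm

A 7-joint arm with a two-finger parallel gripper is mounted at the origin on the work surface. World frame = base frame: x ahead of the robot, y to its left, z up, the work surface at z = 0. Lengths are in m, angles in rad, forces in N, time in s.
With the tool pointing down it reaches from about 0.425 to 0.925 m from the base axis. Payload 6.8 kg.
Tool frame: the origin (TCP) lies at the centre of the arm's flange, where the gripper is bolted on; the fingertips stand 173 mm ahead of it and the grasp point (between the pads) lies 155 mm ahead of it (r.hold_point_z is the distance from the TCP to the grasp point, in m); z points along the fingers, x is the direction in which the jaws open and shut, and the axes are right-handed (so a half turn about z gives the same grasp; the last joint's range is limited). The gripper opens to 85 mm and grips with 20 to 120 N. Pads are 22 mm wide; open, the fingers measure 114 mm over their backs; the gripper's body (76 mm by 85 mm) begins 54 mm behind the grasp point. The pads swing forward as they close: fully open they stand 13 mm farther back than shut.
Start: joints at [1.218, 0.477, 0.022, 1.555, -0.011, 1.109, -0.083], TCP at [0.164, -0.655, 0.405] pointing down, gripper open.
Joint ranges: [-2.96, 2.96], [-0.34, 2.1], [-1.41, 1.46], [0.24, 2.44], [-1.37, 4.51], [0.17, 1.92], [-2.96, 2.96]. Speed limits (rad/s): [2.39, 2.39, 3.14, 3.14, 3.14, 3.14, 3.14].

### API

Orientations are given as a rotation vector (axis times angle).
In Python, from bench import r gives the robot as it stands.
- The arm moves only by the tool apply_moves, never from a script. Its arguments are lists of equal length, an entry for each row: "dp": the shift along the tool's x, y, z scaled (see below), a list of three; "twist": the turn, a rotation vector about the tool's x, y, z scaled (see below), a list of three; "jaw": the closure in counts, from 0 (fully open) to 255 (shut). In form: {"dp": [[x, y, z], ...], "twist": [[rx, ry, rz], ...], "jaw": [jaw, ...]}. A call has 1 to 20 rows; each row shifts and turns the pose as measured when the row begins, along the tool's axes as they then stand; what a row does not reach is not made up. The controller multiplies each number of a shift by 12 cm and each number of a turn by 120 degrees. A row lasts 1/10 s, in which the tool goes at most 50 mm and 8.59 degrees, less where a joint would pass 70% of its speed; a pose out of reach is approached as far as the arm can. A call with a number of a shift or a turn outside -1 to 1 is refused whole. A call with a gripper value outside its range is refused whole. The fingers move at their own pace and stop on an object; "grip_force" is the grip in N (left out, the last holds). Time passes only in rows, so rows that do not move let the fingers close. It gives the time, the measured TCP pose, the force and the opening at its end, in the units of the state.
- r.get_obs(): the state, without advancing time (a new reading comes with each control period).
- r.grab_frame(name): name is "scene" or "top"; returns a dict with "color" (480x640x3 uint8, red, green, blue), "z_map" (480x640 float32, m along the optical axis (not along the pixel's ray), 0 where there is no reading), "intrinsics" (3x3 intrinsics, pixels), "dist_coeffs" ([k1, k2, p1, p2, k3] as OpenCV has them; the pictures are not rectified), "R" (3x3) and "t" (3): a world point X has camera coordinates R X + t. Camera axes: x right, y down, z forward; pixel columns grow to the right and rows downward; lengths in m; the calibration is good to about 2 mm. A picture is of the moment at which its call begins.
- r.hand_in(): hands the job in, once; it reports no verdict.
The state is a dict: "clock": time; "joints": joint angles; "qvel": joint speeds; "tau": joint torques, N m; "tcp_pos": TCP position; "orientation": TCP orientation; "contact_force": force on the tool from outside, world axes, zero at the start; "moment": the same for the moment, N m; "grip_width": finger opening in m.
Only numpy, scipy, OpenCV 4.12 (cv2) and the standard library are available. Lean on these libraries where they do the work, as an engineer would, in place of code of your own. Each camera call takes 0.05 s, during which the arm holds its last target.

## Working session

There is one attempt and no reset: what is moved stays moved. The work goes in short steps, Python scripts to look and compute and a tool call to move; the robot and the scene stay as the last step left them, time stands still between calls to the robot, and variables do not carry over. Pictures are saved under pics/ and viewed, and the job is handed in when it is done.

Besides the shell and the picture viewer there is one more tool, called after "Call:" as name(argument=value, ...) on one line, values as JSON. apply_moves: Moves the arm, as the interface text tells. Shifts and turns lie within -1 to 1; 1 stands for 12 cm of shift or 120 degrees of turn. Its arguments: {"type":"object","properties":{"dp":{"type":"array"},"twist":{"type":"array"},"jaw":{"type":"array"},"grip_force":{"type":"number"}},"required":["dp","twist","jaw"]}

```bash
ls; mkdir -p pics; cat > h.py <<'E'
import numpy as np, cv2
from bench import r
def grab(n):
    f=r.grab_frame(n); return f
def save(f,p,crop=None,s=1):
    im=cv2.cvtColor(f["color"],cv2.COLOR_RGB2BGR)
    if crop: u0,v0,u1,v1=crop; im=im[v0:v1,u0:u1]
    if s!=1: im=cv2.resize(im,None,fx=s,fy=s,interpolation=cv2.INTER_CUBIC)
    cv2.imwrite(p,im)
def ray(f,u,v):
    p=cv2.undistortPoints(np.array([[[u,v]]],float),np.array(f["intrinsics"]),np.array(f["dist_coeffs"]))[0,0]
    R=np.array(f["R"]);t=np.array(f["t"])
    return -R.T@t, R.T@np.array([p[0],p[1],1.])
def onz(f,u,v,z):
    c,d=ray(f,u,v); return c+d*(z-c[2])/d[2]
def dep(f,u,v):
    c,d=ray(f,u,v); return c+d*f["z_map"][int(round(v)),int(round(u))]
def cloud(f):
    h,w=f["z_map"].shape
    uu,vv=np.meshgrid(np.arange(w),np.arange(h))
    p=cv2.undistortPoints(np.stack([uu.ravel(),vv.ravel()],1).astype(float)[:,None],np.array(f["intrinsics"]),np.array(f["dist_coeffs"]))[:,0]
    z=f["z_map"].ravel()
    X=np.c_[p*z[:,None],z]
    W=(X-np.array(f["t"]))@np.array(f["R"])
    W[z==0]=np.nan
    return W.reshape(h,w,3)
def proj(f,X):
    R=np.array(f["R"]);rv=cv2.Rodrigues(R)[0]
    return cv2.projectPoints(np.array(X,float).reshape(-1,1,3),rv,np.array(f["t"],float),np.array(f["intrinsics"]),np.array(f["dist_coeffs"]))[0][:,0]
E
python3 - <<'E'
from h import *
o=r.get_obs();print(o, r.hold_point_z)
for n in("scene","top"):
    f=grab(n);save(f,f"pics/{n}0.png")
    print(n,f["intrinsics"],f["dist_coeffs"],-np.array(f["R"]).T@f["t"],f["R"])
E
```

```text
pics
{'clock': 0.0, 'joints': array([ 1.217912  ,  0.47781746,  0.02230009,  1.55644095, -0.01149161,
        1.10928252, -0.08309322]), 'qvel': array([ 0.00022656, -0.00030857,  0.00015042,  0.00108341, -0.00088042,
       -0.0006423 ,  0.00203489]), 'tau': array([-1.12081816e-03, -5.96445429e+01,  1.60797179e+00, -2.81195426e+01,
        1.25261623e-02,  9.51884984e-03, -1.75458820e-05]), 'tcp_pos': array([ 0.1635481 , -0.65461015,  0.40371745]), 'orientation': array([-2.47529365e+00,  1.93290367e+00,  2.36888031e-03]), 'contact_force': array([ 0.33038259, -0.22237465,  0.30875761]), 'moment': array([-0.01421939,  0.01062354, -0.00869877]), 'grip_width': 0.08577634653644949} 0.1547
scene [[538.72008251   0.         318.00241669]
 [  0.         538.72008251 236.25055194]
 [  0.           0.           1.        ]] [-0.00615985  0.          0.          0.          0.        ] [ 1.02247384 -0.1948186   0.76521615] [[ 0.18755422  0.98222534 -0.00753587]
 [ 0.71424555 -0.1416426  -0.68541277]
 [-0.6742972   0.1231696  -0.72811575]]
top [[609.62141773   0.         313.65061572]
 [  0.         609.62141773 235.20086801]
 [  0.           0.           1.        ]] [-0.13830907  0.          0.          0.          0.        ] [ 0.35421572 -0.10488584  1.33933162] [[ 0.00909306 -0.99992409  0.00831498]
 [-0.99471391 -0.0098956  -0.10220725]
 [ 0.10228178 -0.00734165 -0.99472837]]
```

View pics/scene0.png

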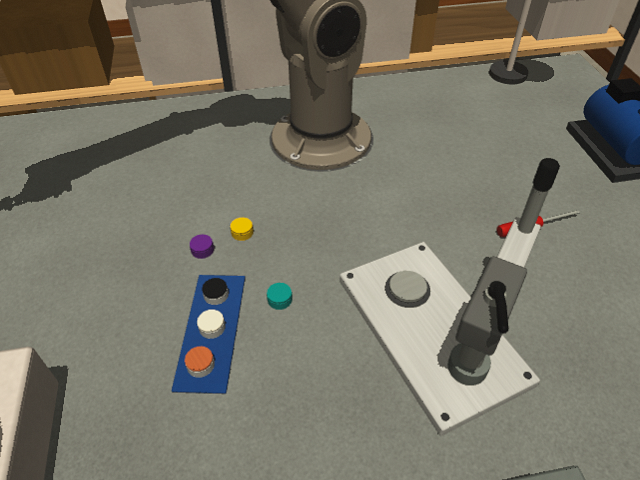

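View pics/top0.png

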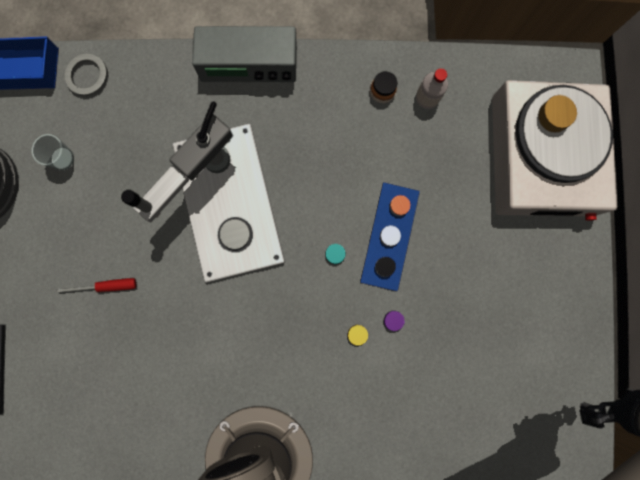

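Scene view: the black sample is at (215,290) on the pad, with white at (211,323) and copper at (200,360). The anvil is at (408,289) and the knob at (546,173). Top view: black sample (385,267), anvil (235,234), knob (130,199).
Look-alikes are purple (202,245), yellow (242,228) and turquoise (279,296), all off the pad, plus the black knob and lever. I choose (215,290) because it has a black disc and stands on the pad.

```bash
cat > m.py <<'E'
from h import *
def comp(mask,u,v,rad=40):
    n,l,s,c=cv2.connectedComponentsWithStats(mask.astype(np.uint8))
    best=[(np.hypot(c[i][0]-u,c[i][1]-v),i) for i in range(1,n) if s[i][4]>30]
    d,i=min(best); return c[i],s[i],l==i
fs={n:grab(n) for n in("scene","top")}
S={"black":((215,288),(385,267)),"white":((211,322),(390,236)),"copper":((200,358),(400,205))}
out={}
for n in fs:
    f=fs[n]; hsv=cv2.cvtColor(f["color"],cv2.COLOR_RGB2HSV); k=0 if n=="scene" else 1
    H,Sa,V=[hsv[...,i].astype(int) for i in range(3)]
    ms={"black":(V<45),"white":(V>175)&(Sa<60),"copper":(H<14)&(Sa>130)&(V>90)}
    for s in S:
        c,st,m=comp(ms[s],*S[s][k]); p=onz(f,*c,.028); out[n,s]=p
        W=cloud(f)[m]; print(n,s,c.round(1),st,p.round(4),"depth med",np.nanmedian(W,0).round(4))
    blue=(H>100)&(H<125)&(Sa>120)&(V>50)
    c,st,m=comp(blue,*( (208,340) if k==0 else (390,236)))
    cn=max(cv2.findContours(m.astype(np.uint8),cv2.RETR_EXTERNAL,cv2.CHAIN_APPROX_NONE)[0],key=cv2.contourArea)
    q=np.array([onz(f,*p[0],.006)[:2] for p in cn],np.float32)
    print("pad",cv2.minAreaRect(q))
save(fs["scene"],"pics/c1.png",(160,200,300,400),4) 
save(fs["scene"],"pics/c2.png",(330,140,570,440),2.4)
save(fs["top"],"pics/c3.png",(100,80,300,300),3)
E
python3 m.py
```

```text
scene black [214.1 287.7] [203 278  24  20 373] [ 0.4248 -0.2692  0.028 ] depth med [ 0.425  -0.2689  0.0282]
scene white [209.8 320.1] [197 310  26  21 436] [ 0.4911 -0.28    0.028 ] depth med [ 0.4911 -0.28    0.0283]
scene copper [198.3 358.3] [185 347  28  24 524] [ 0.5594 -0.3012  0.028 ] depth med [ 0.5594 -0.3012  0.0281]
pad ((0.4925960302352905, -0.2812892198562622), (0.08414953947067261, 0.22935640811920166), 77.15728759765625)
top black [384.9 266.9] [376 258  19  20 288] [ 0.4218 -0.2689  0.028 ] depth med [ 0.4217 -0.2693  0.0274]
top white [390.6 235. ] [382 226  19  19 285] [ 0.4912 -0.2815  0.028 ] depth med [ 0.4913 -0.2819  0.0273]
top copper [399.7 205. ] [391 196  19  19 272] [ 0.5572 -0.3018  0.028 ] depth med [ 0.5571 -0.3021  0.0277]
pad ((0.4912506937980652, -0.2827672064304352), (0.08258318156003952, 0.2278740406036377), 77.13567352294922)
```

```bash
python3 - <<'E'
import cv2
im=cv2.imread("pics/c1.png");cv2.imwrite("pics/c1.png",cv2.resize(im,None,fx=.7,fy=.7))
E
```

```text
(no output)
```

View pics/c1.png

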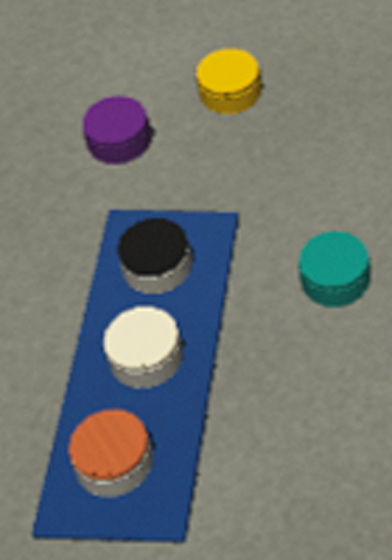

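View pics/c2.png

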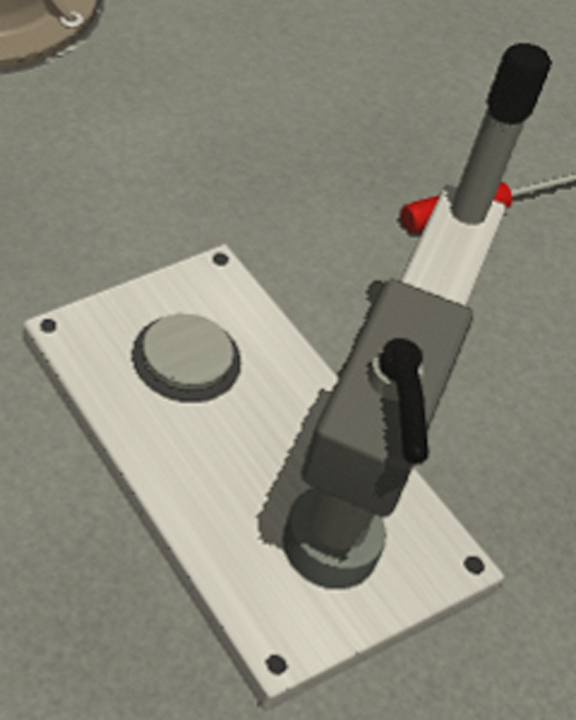

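View pics/c3.png

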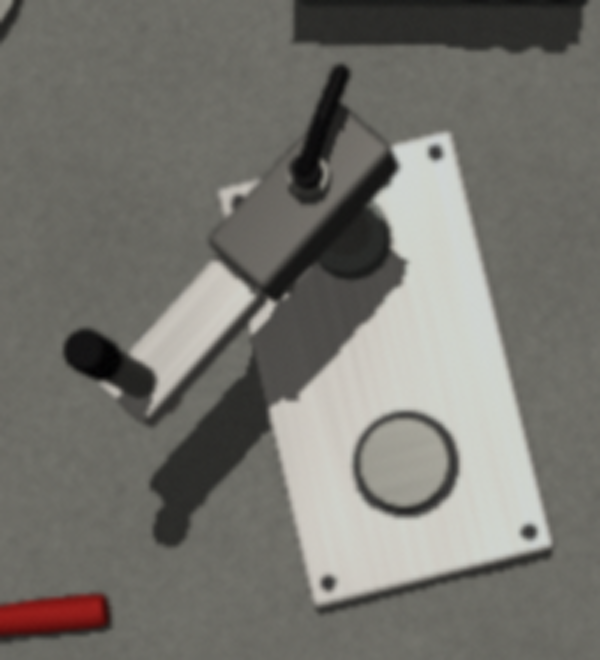

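The close crop confirms the black disc on an aluminium body as the first sample on the pad. Now I measure the gauge.

```bash
cat > g.py <<'E'
from h import *
fs={n:grab(n) for n in("scene","top")}
base={}
for n in fs:
    f=fs[n];W=cloud(f);u,v=(408,287) if n=="scene" else (235,234)
    z=np.nanmedian(W[v-3:v+4,u-3:u+4,2]); print(n,"anvil z",z)
    P=W[max(0,v-40):v+41,u-40:u+41].reshape(-1,3)
    near=np.hypot(*(P[:,:2]-W[v,u,:2]).T)<.05
    A=P[near&(abs(P[:,2]-z)<.004)]
    (c,rr)=cv2.minEnclosingCircle(A[:,:2].astype(np.float32)); print(" anvil n",len(A),"circle",np.round(c,4),"r",rr,"mean",A.mean(0).round(4),"z",np.median(A[:,2]))
    # base plate top
    m=(abs(W[...,2]-.024)<.005)&(W[...,0]>.4)&(W[...,0]<.85)&(W[...,1]>-.15)&(W[...,1]<.25)
    q=W[m][:,:2].astype(np.float32)
    m2=cv2.morphologyEx(m.astype(np.uint8),cv2.MORPH_OPEN,np.ones((3,3)))
    nn,l,s,_=cv2.connectedComponentsWithStats(m2); i=1+np.argmax(s[1:,4]); q=W[l==i][:,:2].astype(np.float32)
    print(" base",cv2.minAreaRect(q), "z",np.median(W[l==i][:,2]))
    # high points: knob
    m=(W[...,2]>.24)&(W[...,2]<.33)&(W[...,0]>.4)&(W[...,0]<.75)&(W[...,1]>-.1)&(W[...,1]<.4)
    Q=W[m]; print(" high",len(Q),Q.mean(0).round(4),np.percentile(Q[:,2],[50,90,99]).round(4))
    zt=np.percentile(Q[:,2],97);T=Q[Q[:,2]>zt-.006];print(" knobtop",len(T),T.mean(0).round(4),cv2.minEnclosingCircle(T[:,:2].astype(np.float32)))
    m=(abs(W[...,2]-.18)<.005)&(W[...,0]>.4)&(W[...,0]<.85)&(W[...,1]>-.1)&(W[...,1]<.4)
    Q=W[m][:,:2].astype(np.float32);print(" beamtop",len(Q),cv2.minAreaRect(Q),np.median(W[m][:,2]))
E
python3 g.py
```

```text
scene anvil z 0.03750432233629573
 anvil n 899 circle [0.4905 0.0566] r 0.03286101296544075 mean [0.4916 0.0561 0.0374] z 0.03740981733391126
 base ((0.562934935092926, 0.07643057405948639), (0.3205992579460144, 0.1817602515220642), 14.785828590393066) z 0.02449216648795252
 high 867 [0.5314 0.2072 0.2811] [0.284  0.3062 0.3078]
 knobtop 223 [0.5279 0.2101 0.3054] ((0.5261082649230957, 0.21120433509349823), 0.013488344848155975)
 beamtop 1328 ((0.6006896495819092, 0.1428428590297699), (0.05180191248655319, 0.24224549531936646), 50.59251022338867) 0.18057096157585312
top anvil z 0.03601015179832912
 anvil n 584 circle [0.4849 0.0535] r 0.03755791857838631 mean [0.4891 0.0571 0.0363] z 0.03629178336110957
 base ((0.5618425607681274, 0.07581834495067596), (0.319906085729599, 0.17997980117797852), 14.662109375) z 0.02382168362948497
 high 297 [0.5273 0.2052 0.2903] [0.3027 0.3064 0.3089]
 knobtop 157 [0.5257 0.2106 0.3051] ((0.525874674320221, 0.21064138412475586), 0.013072158209979534)
 beamtop 1103 ((0.5980279445648193, 0.14325429499149323), (0.045202624052762985, 0.23947127163410187), 45.66541290283203) 0.17970110132398015
```

Call:
apply_moves(dp=[[-0.236,-0.262,0],[-0.236,-0.262,0],[-0.236,-0.262,0],[-0.236,-0.262,0],[-0.236,-0.262,0],[-0.236,-0.262,0],[-0.236,-0.262,0],[-0.236,-0.262,0],[-0.236,-0.262,0],[-0.236,-0.262,0],[-0.236,-0.262,0],[0,0,0],[0,0,0.2],[0,0,0.2],[0,0,0.2],[0,0,0]], twist=[[0,0,0],[0,0,0],[0,0,0],[0,0,0],[0,0,0],[0,0,0],[0,0,0],[0,0,0],[0,0,0],[0,0,0],[0,0,0],[0,0,0.057],[0,0,0.057],[0,0,0.057],[0,0,0.057],[0,0,0]], jaw=[0,0,0,0,0,0,0,0,0,0,0,0,0,0,0,0], grip_force=40)

```text
clock: 1.9
tcp_pos: [0.4343, -0.2531, 0.3313]
orientation: [-1.927, 2.479, -0.012]
contact_force: [-0.8, -0.2, 1.4]
grip_width: 0.0852
```

```bash
cat > plan.py <<'E'
import sys
from h import *
from scipy.spatial.transform import Rotation as Ro
def plan(pos,yaw=None,pr=True):
    """yaw: world angle (deg) of jaw axis; prints total shift(tool, now axes)/0.12 and twist/120deg to go vertical"""
    o=r.get_obs(); R=Ro.from_rotvec(o["orientation"]); M=R.as_matrix()
    d=M.T@(np.array(pos)-o["tcp_pos"])
    y0=np.degrees(np.arctan2(M[1,0],M[0,0]))
    if yaw is None: yaw=y0
    a=np.radians(yaw); x=np.array([np.cos(a),np.sin(a),0]);z=np.array([0,0,-1.]);T=np.c_[x,np.cross(z,x),z]
    tw=(R.inv()*Ro.from_matrix(T)).as_rotvec()
    print("t",o["clock"],"pos",o["tcp_pos"].round(4),"yaw",y0.round(2),"tilt",np.degrees(np.arccos(-M[2,2])).round(2),"F",o["contact_force"].round(2),"w",round(o["grip_width"],4))
    print("dp",(d/.12).round(4),"mm",(d*1e3).round(1),"twist",(np.degrees(tw)/120).round(4),"deg",np.degrees(tw).round(2),"j",o["joints"].round(2))
E
python3 - <<'E'
from plan import *
plan((.4235,-.269,.181),-103.5)
E
```

```text
t 1.9 pos [ 0.4343 -0.2531  0.3313] yaw -104.29 tilt 0.46 F [-0.8  -0.15  1.36] w 0.0852
dp [0.1456 0.0635 1.2526] mm [ 17.5   7.6 150.3] twist [-0.0033 -0.0018 -0.0066] deg [-0.4  -0.22 -0.79] j [ 0.53  0.29 -0.15  2.03  0.06  0.82 -1.48]
```

Call:
apply_moves(dp=[[0.146,0.064,0.15],[0,0,0.3],[0,0,0.3],[0,0,0]], twist=[[-0.003,-0.002,-0.006],[0,0,0],[0,0,0],[0,0,0]], jaw=[0,0,0,0])

```text
clock: 2.3
tcp_pos: [0.425, -0.2703, 0.2439]
orientation: [-1.958, 2.452, -0.011]
contact_force: [-1.0, -0.3, -0.5]
grip_width: 0.0855
```

```bash
python3 - <<'E'
from plan import *
plan((.4235,-.269,.181),-103.5)
f=grab("scene");save(f,"pics/s2.png",(130,180,330,330),4);print(proj(f,[[.4235,-.269,.028]]))
E
```

```text
t 2.3 pos [ 0.425  -0.2703  0.2439] yaw -102.77 tilt 0.47 F [-1.03 -0.31 -0.52] w 0.0855
dp [-0.0087  0.0187  0.524 ] mm [-1.   2.2 62.9] twist [-0.0038 -0.0008  0.006 ] deg [-0.46 -0.09  0.73] j [ 0.55  0.43 -0.13  2.09  0.09  0.62 -1.44]
[[214.1385149  287.12247392]]
```

View pics/s2.png

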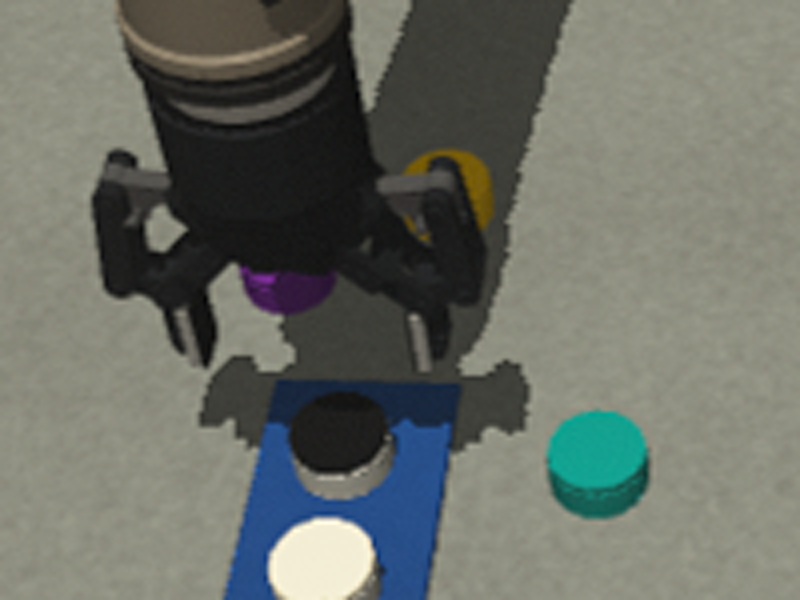

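The scene crop shows the open fingers straddling the black sample (crop 340,440), clear of white and turquoise. I descend and close.

Call:
apply_moves(dp=[[-0.009,0.019,0.2],[0,0,0.2],[0,0,0.07],[0,0,0]], twist=[[-0.004,-0.001,0.006],[0,0,0],[0,0,0],[0,0,0]], jaw=[0,0,0,0])

```text
clock: 2.75
tcp_pos: [0.4295, -0.2718, 0.1976]
orientation: [-1.946, 2.457, -0.024]
contact_force: [-0.4, 0.2, 0.1]
grip_width: 0.0852
```

```bash
python3 - <<'E'
from plan import *
plan((.4235,-.269,.181),-103.5)
f=grab("scene");save(f,"pics/s3.png",(130,180,330,330),4)
E
```

```text
t 2.75 pos [ 0.4295 -0.2718  0.1976] yaw -103.24 tilt 0.98 F [-0.35  0.2   0.09] w 0.0852
dp [-0.0121  0.0564  0.1375] mm [-1.5  6.8 16.5] twist [-0.008  -0.0017  0.0022] deg [-0.96 -0.21  0.26] j [ 0.54  0.51 -0.12  2.1   0.11  0.52 -1.47]
```

View pics/s3.png

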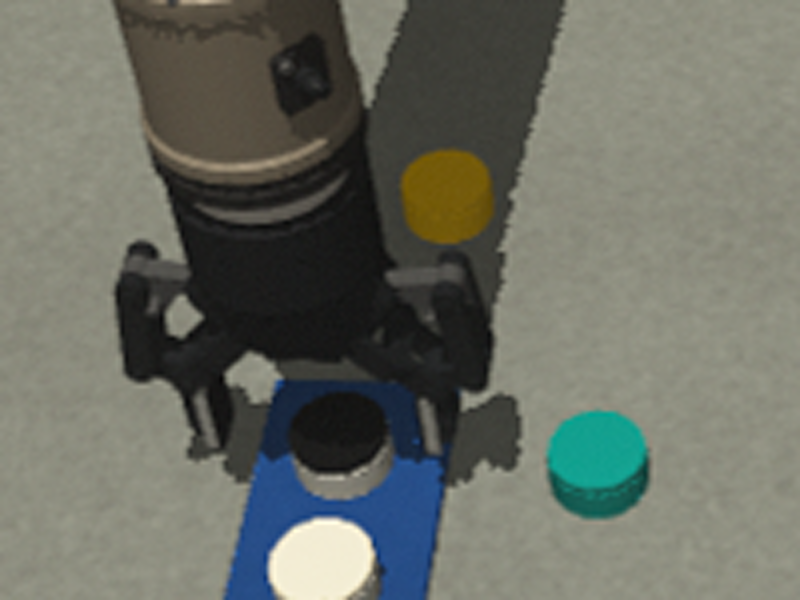

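Still straddling, but the tool drifted about 7 mm. I correct that, then go down slowly.

Call:
apply_moves(dp=[[-0.012,0.057,0.03],[0,0.01,0.05],[0,0,0.03],[0,0,0]], twist=[[-0.008,-0.002,0.002],[0,0,0],[0,0,0],[0,0,0]], jaw=[0,0,0,0])

```text
clock: 3.2
tcp_pos: [0.423, -0.2692, 0.1878]
orientation: [-1.944, 2.465, -0.008]
contact_force: [0.6, -0.2, 0.4]
grip_width: 0.0855
```

```bash
python3 - <<'E'
from plan import *
plan((.4235,-.269,.181),-103.5)
E
```

```text
t 3.2 pos [ 0.423  -0.2692  0.1878] yaw -103.48 tilt 0.31 F [ 0.63 -0.16  0.44] w 0.0855
dp [-0.003  -0.0032  0.0568] mm [-0.4 -0.4  6.8] twist [-0.0026 -0.0004  0.0002] deg [-0.31 -0.05  0.02] j [ 0.53  0.53 -0.11  2.11  0.12  0.5  -1.47]
```

Call:
apply_moves(dp=[[-0.003,0,0.06],[0,0,0.01],[0,0,0]], twist=[[-0.003,0,0],[0,0,0],[0,0,0]], jaw=[0,0,0])

```text
clock: 3.5
tcp_pos: [0.4233, -0.2689, 0.1787]
orientation: [1.945, -2.465, -0.001]
contact_force: [-0.5, -0.9, 0.0]
grip_width: 0.086
```

```bash
python3 - <<'E'
from plan import *
plan((.4235,-.269,.181),-103.5)
E
```

```text
t 3.5 pos [ 0.4233 -0.2689  0.1787] yaw -103.47 tilt 0.1 F [-0.55 -0.9   0.04] w 0.086
dp [ 0.0001 -0.0021 -0.0191] mm [ 0.  -0.3 -2.3] twist [ 0.0007 -0.0004  0.0003] deg [ 0.08 -0.05  0.03] j [ 0.53  0.54 -0.11  2.11  0.12  0.49 -1.48]
```

Call:
apply_moves(dp=[[0,0,-0.02],[0,0,0],[0,0,0],[0,0,0],[0,0,0],[0,0,0],[0,0,0]], twist=[[0,0,0],[0,0,0],[0,0,0],[0,0,0],[0,0,0],[0,0,0],[0,0,0]], jaw=[60,120,200,255,255,255,255], grip_force=40)

```text
clock: 4.2
tcp_pos: [0.4233, -0.269, 0.1815]
orientation: [1.945, -2.465, -0.001]
contact_force: [0.3, 0.3, -0.1]
grip_width: 0.0424
```

```bash
python3 - <<'E'
from plan import *
plan((.4235,-.269,.181),-103.5)
f=grab("scene");save(f,"pics/s4.png",(130,180,330,330),4)
E
```

```text
t 4.2 pos [ 0.4233 -0.269   0.1815] yaw -103.46 tilt 0.1 F [ 0.32  0.31 -0.15] w 0.0424
dp [-0.0001 -0.002   0.0044] mm [-0.  -0.2  0.5] twist [ 0.0007 -0.0005  0.0003] deg [ 0.08 -0.06  0.04] j [ 0.53  0.54 -0.11  2.11  0.12  0.5  -1.48]
```

View pics/s4.png

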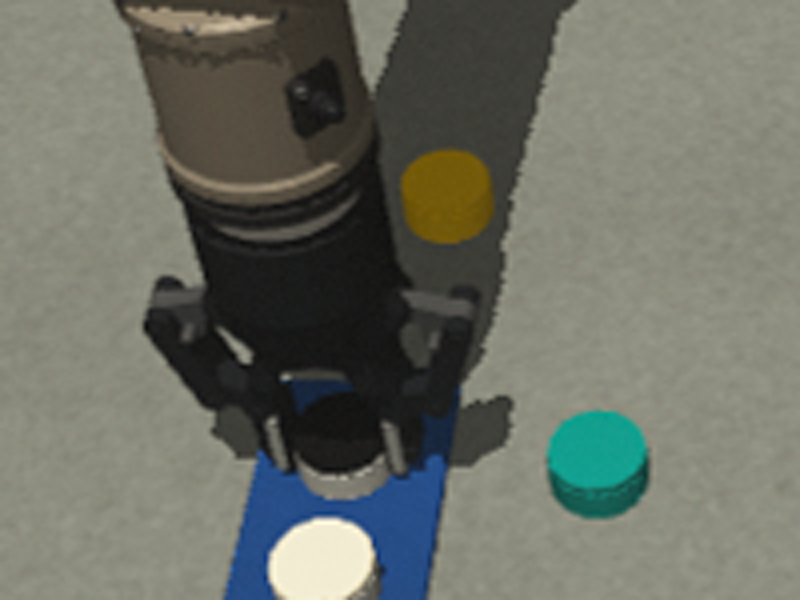

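Call:
apply_moves(dp=[[0,0,-0.1],[0,0,-0.2],[0,0,-0.3],[0,0,-0.3],[0,0,0]], twist=[[0,0,0],[0,0,0],[0,0,0],[0,0,0],[0,0,0]], jaw=[255,255,255,255,255])

```text
clock: 4.75
tcp_pos: [0.4231, -0.2686, 0.295]
orientation: [1.945, -2.464, -0.005]
contact_force: [-0.5, -0.0, -1.7]
grip_width: 0.0424
```

```bash
python3 - <<'E'
from plan import *
plan((.490,.057,.27),-103.5)
plan((.490,.057,.27),-70)
f=grab("scene");save(f,"pics/s5.png",(130,130,330,330),3)
f=grab("top");save(f,"pics/t5.png",(330,180,450,320),4)
E
```

```text
t 4.75 pos [ 0.4231 -0.2686  0.295 ] yaw -103.45 tilt 0.22 F [-0.52 -0.   -1.75] w 0.0424
dp [-2.7686  0.0883  0.2081] mm [-332.2   10.6   25. ] twist [ 0.0019 -0.0001  0.0004] deg [ 0.22 -0.01  0.05] j [ 0.56  0.34 -0.14  2.06  0.07  0.75 -1.43]
t 4.75 pos [ 0.4231 -0.2686  0.295 ] yaw -103.45 tilt 0.22 F [-0.52 -0.   -1.75] w 0.0424
dp [-2.7686  0.0883  0.2081] mm [-332.2   10.6   25. ] twist [ 0.0018  0.0005 -0.2787] deg [  0.22   0.06 -33.45] j [ 0.56  0.34 -0.14  2.06  0.07  0.75 -1.43]
```

View pics/s5.png

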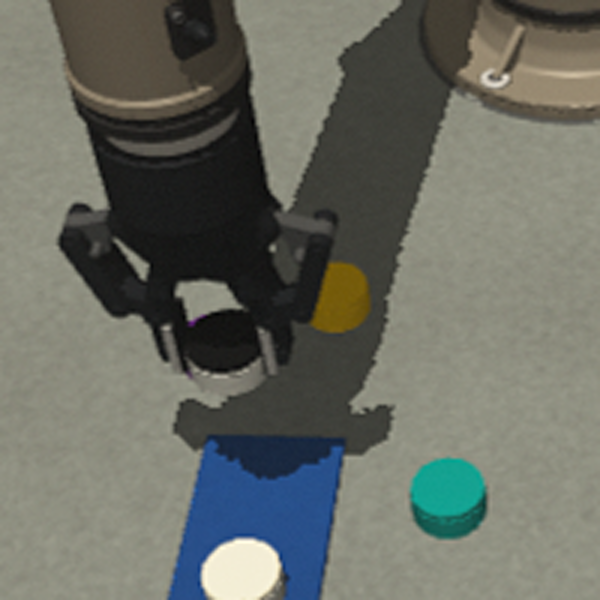

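The sample is lifted level in the fingers and the other two are untouched. I carry it to the anvil.

Call:
apply_moves(dp=[[-0.15,0.005,0],[-0.28,0.01,0],[-0.28,0.01,0],[-0.28,0.01,0],[-0.28,0.01,0],[-0.28,0.01,0],[-0.28,0.01,0],[-0.28,0.01,0],[-0.28,0.01,0],[-0.2,0.01,0],[-0.12,0,0],[0,0,0]], twist=[[0,0,0],[0,0,0],[0,0,0],[0,0,0],[0,0,0],[0,0,0],[0,0,0],[0,0,0],[0,0,0],[0,0,0],[0,0,0],[0,0,0]], jaw=[255,255,255,255,255,255,255,255,255,255,255,255])

```text
clock: 6.05
tcp_pos: [0.4811, 0.0627, 0.277]
orientation: [1.927, -2.448, -0.044]
contact_force: [0.1, 0.2, -1.2]
grip_width: 0.0428
```

```bash
python3 - <<'E'
from plan import *
plan((.490,.057,.27),-103.5)
E
```

```text
t 6.05 pos [0.4811 0.0627 0.277 ] yaw -103.59 tilt 2.2 F [ 0.14  0.22 -1.23] w 0.0428
dp [ 0.0285 -0.0851  0.0548] mm [  3.4 -10.2   6.6] twist [ 0.0183 -0.0015 -0.0008] deg [ 2.19 -0.18 -0.09] j [-0.03  0.37 -0.27  2.09  0.12  0.74 -2.18]
```

Call:
apply_moves(dp=[[0.028,-0.085,0.05],[0,0,0],[0,0,0.1],[0,0,0]], twist=[[0.018,-0.0015,-0.001],[0,0,0],[0,0,0],[0,0,0]], jaw=[255,255,255,255])

```text
clock: 6.45
tcp_pos: [0.4875, 0.0542, 0.2546]
orientation: [1.938, -2.462, -0.006]
contact_force: [-0.4, 0.2, -0.5]
grip_width: 0.042
```

```bash
python3 - <<'E'
from plan import *
plan((.490,.057,.215),-103.5)
f=grab("scene");save(f,"pics/s6.png",(330,180,490,330),4)
# expected sample ellipse outlines if centred under TCP
o=r.get_obs();p=o["tcp_pos"];zb=p[2]-.1815+.006
a=np.linspace(0,2*np.pi,73)
im=cv2.imread("pics/s6.png")
for z in(zb,zb+.017,zb+.022):
    q=proj(f,np.c_[p[0]+.022*np.cos(a),p[1]+.022*np.sin(a),0*a+z]);q=((q-[330,180]+.5)*4).astype(int)
    cv2.polylines(im,[q],True,(0,0,255),1)
cv2.imwrite("pics/s6o.png",im)
E
```

```text
t 6.45 pos [0.4875 0.0542 0.2546] yaw -103.56 tilt 0.52 F [-0.44  0.24 -0.49] w 0.042
dp [-0.0287 -0.0174  0.3299] mm [-3.4 -2.1 39.6] twist [ 0.0038 -0.0021 -0.0005] deg [ 0.46 -0.25 -0.06] j [-0.03  0.4  -0.25  2.1   0.16  0.67 -2.19]
```

View pics/s6o.png

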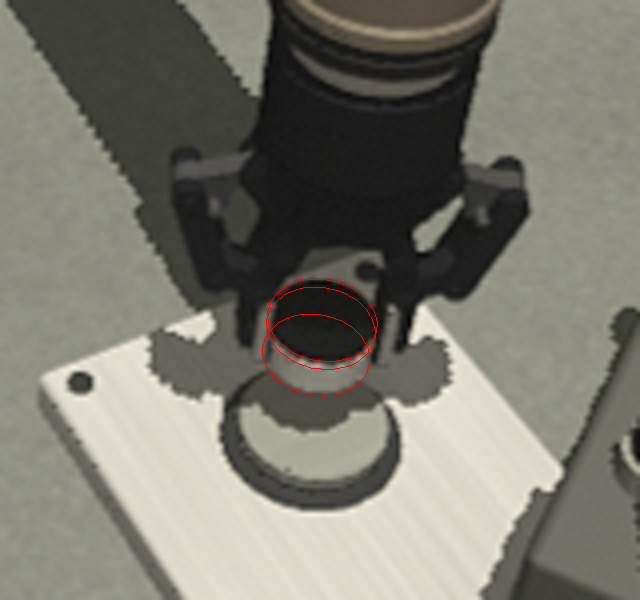

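The predicted outline (sample centred under the tool) lies on the sample to within about a millimetre. I descend in steps.

Call:
apply_moves(dp=[[-0.029,-0.017,0.1],[0,0,0.1],[0,0,0.05],[0,0,0]], twist=[[0.004,-0.002,0],[0,0,0],[0,0,0],[0,0,0]], jaw=[255,255,255,255])

```text
clock: 6.9
tcp_pos: [0.4902, 0.0562, 0.224]
orientation: [1.941, -2.47, 0.001]
contact_force: [-0.2, 0.3, -0.6]
grip_width: 0.0424
```

```bash
python3 - <<'E'
from plan import *
plan((.490,.057,.2145),-103.5)
E
```

```text
t 6.9 pos [0.4902 0.0562 0.224 ] yaw -103.66 tilt 0.02 F [-0.17  0.29 -0.6 ] w 0.0424
dp [-0.0059  0.0032  0.0794] mm [-0.7  0.4  9.5] twist [-0.0001 -0.0002 -0.0013] deg [-0.01 -0.02 -0.16] j [-0.05  0.46 -0.23  2.11  0.18  0.59 -2.22]
```

Call:
apply_moves(dp=[[-0.006,0.003,0.04],[0,0,0.02],[0,0,0.01],[0,0,0]], twist=[[0,0,0],[0,0,0],[0,0,0],[0,0,0]], jaw=[255,255,255,255])

```text
clock: 7.3
tcp_pos: [0.4902, 0.057, 0.2155]
orientation: [-1.941, 2.47, -0.001]
contact_force: [-0.2, 0.4, -0.8]
grip_width: 0.0424
```

```bash
python3 - <<'E'
from plan import *
plan((.490,.057,.2145),-103.5)
E
```

```text
t 7.3 pos [0.4902 0.057  0.2155] yaw -103.67 tilt 0.03 F [-0.21  0.41 -0.77] w 0.0424
dp [0.0002 0.0014 0.0086] mm [0.  0.2 1. ] twist [-0.0002 -0.0001 -0.0014] deg [-0.03 -0.01 -0.17] j [-0.05  0.47 -0.23  2.11  0.19  0.57 -2.23]
```

Small steps down now, watching for contact.

Call:
apply_moves(dp=[[0,0,0.008],[0,0,0.008],[0,0,0]], twist=[[0,0,0],[0,0,0],[0,0,0]], jaw=[255,255,255])

```text
clock: 7.6
tcp_pos: [0.4904, 0.057, 0.2139]
orientation: [-1.941, 2.469, -0.002]
contact_force: [-0.3, 0.3, -1.9]
grip_width: 0.0426
```

Call:
apply_moves(dp=[[0,0,0.008],[0,0,0]], twist=[[0,0,0],[0,0,0]], jaw=[255,255])

```text
clock: 7.8
tcp_pos: [0.4904, 0.057, 0.213]
orientation: [-1.941, 2.469, -0.002]
contact_force: [0.9, 0.3, -0.4]
grip_width: 0.0425
```

Call:
apply_moves(dp=[[0,0,0.008],[0,0,0]], twist=[[0,0,0],[0,0,0]], jaw=[255,255])

```text
clock: 8.0
tcp_pos: [0.4906, 0.0571, 0.2126]
orientation: [-1.94, 2.469, -0.002]
contact_force: [0.1, -0.6, -0.8]
grip_width: 0.0421
```

Call:
apply_moves(dp=[[0,0,0.006],[0,0,0]], twist=[[0,0,0],[0,0,0]], jaw=[255,255])

```text
clock: 8.2
tcp_pos: [0.4908, 0.0572, 0.2126]
orientation: [-1.94, 2.469, -0.003]
contact_force: [0.8, -0.2, -0.2]
grip_width: 0.0422
```

Call:
apply_moves(dp=[[0,0,0.01],[0,0,0]], twist=[[0,0,0],[0,0,0]], jaw=[255,255])

```text
clock: 8.4
tcp_pos: [0.4909, 0.0573, 0.2127]
orientation: [-1.94, 2.469, -0.004]
contact_force: [-0.4, 0.5, -1.7]
grip_width: 0.0421
```

```bash
python3 - <<'E'
from plan import *
plan((.490,.057,.2145),-103.5)
f=grab("scene");save(f,"pics/s7.png",(350,220,470,330),5)
E
```

```text
t 8.4 pos [0.4909 0.0573 0.2127] yaw -103.68 tilt 0.18 F [-0.36  0.53 -1.65] w 0.0421
dp [ 0.0041  0.0069 -0.0151] mm [ 0.5  0.8 -1.8] twist [-0.0015 -0.0001 -0.0015] deg [-0.18 -0.02 -0.18] j [-0.06  0.48 -0.22  2.11  0.2   0.56 -2.23]
```

View pics/s7.png

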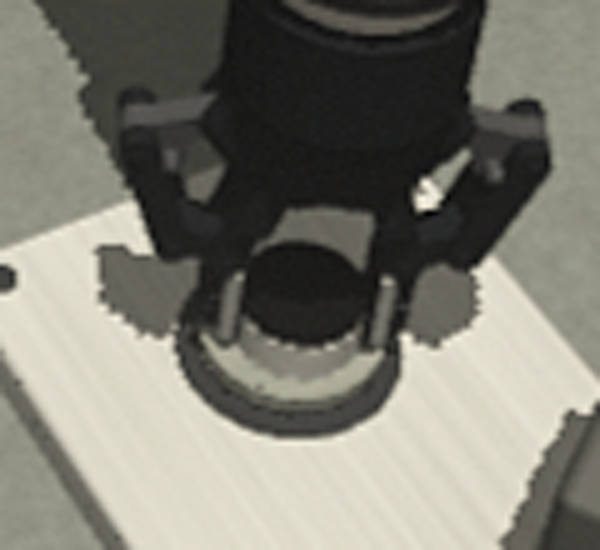

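The height stays at 0.2127 through further commands, so the sample rests on the anvil (top ≈ 0.037, matching the depth reading). I release it.

Call:
apply_moves(dp=[[0,0,0],[0,0,0],[0,0,0],[0,0,0],[0,0,0],[0,0,-0.05],[0,0,-0.2],[0,0,-0.3],[0,0,-0.3],[0,0,0]], twist=[[0,0,0],[0,0,0],[0,0,0],[0,0,0],[0,0,0],[0,0,0],[0,0,0],[0,0,0],[0,0,0],[0,0,0]], jaw=[100,70,40,0,0,0,0,0,0,0])

```text
clock: 9.45
tcp_pos: [0.4905, 0.0575, 0.3179]
orientation: [1.941, -2.469, 0.001]
contact_force: [0.8, -0.7, -1.4]
grip_width: 0.0852
```

```bash
cat > chk.py <<'E'
from plan import *
plan((.490,.057,.45))
for n,c in(("scene",(350,220,490,330)),("top",(190,180,290,280))):
    f=grab(n);save(f,f"pics/chk_{n}.png",c,5)
    W=cloud(f);m=(W[...,2]>.050)&(W[...,2]<.068)&(np.hypot(W[...,0]-.49,W[...,1]-.057)<.035)
    P=W[m];print(n,len(P),P[:,2].mean() if len(P) else 0)
    if len(P):
        t=P[P[:,2]>np.median(P[:,2])-.003]; print(" top",t.mean(0).round(4),cv2.minEnclosingCircle(t[:,:2].astype(np.float32)))
E
python3 chk.py
```

```text
t 9.45 pos [0.4905 0.0575 0.3179] yaw -103.65 tilt 0.04 F [ 0.79 -0.68 -1.39] w 0.0852
dp [ 0.0056  0.0026 -1.1012] mm [   0.7    0.3 -132.1] twist [-0.0001 -0.0003  0.    ] deg [-0.01 -0.04  0.  ] j [-0.01  0.31 -0.27  2.05  0.11  0.8  -2.16]
scene 490 0.05842221802873783
 top [0.494  0.0567 0.0593] ((0.49332737922668457, 0.056549955159425735), 0.02218850888311863)
top 14 0.05653290988300786
 top [0.4785 0.0437 0.0574] ((0.4776020050048828, 0.042585842311382294), 0.004576417151838541)
```

View pics/chk_scene.png

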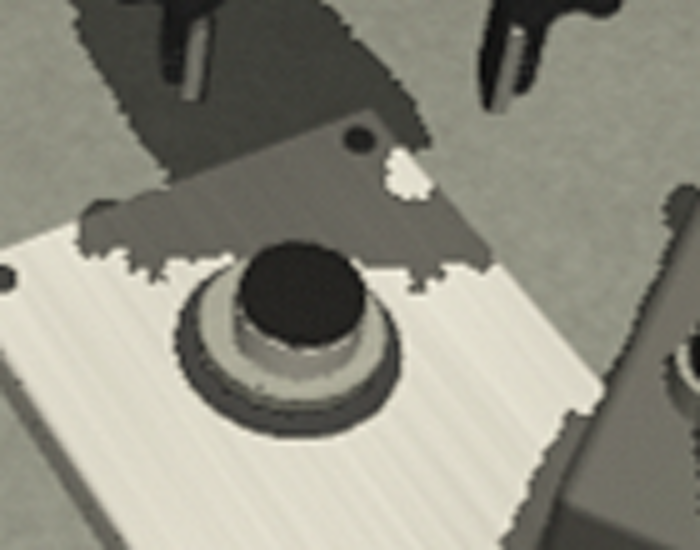

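View pics/chk_top.png

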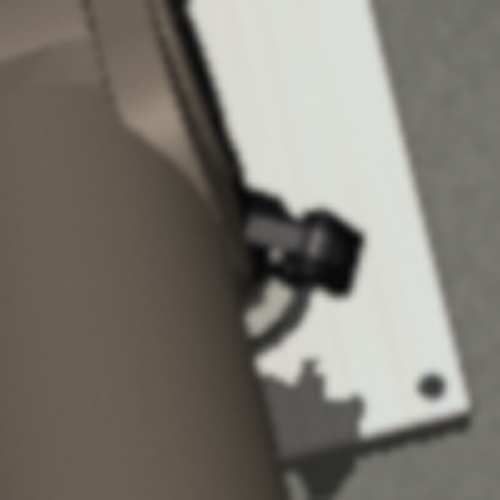

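```bash
python3 - <<'E'
from h import *
f=grab("scene")
def fit(im,seed,thr,z,lo=True):
    g=cv2.cvtColor(im,cv2.COLOR_BGR2GRAY).astype(int)
    m=(thr(g)).astype(np.uint8); n,l,s,c=cv2.connectedComponentsWithStats(m)
    i=l[seed[1],seed[0]]; mm=(l==i).astype(np.uint8)
    cn=max(cv2.findContours(mm,cv2.RETR_EXTERNAL,cv2.CHAIN_APPROX_NONE)[0],key=len)
    h=cv2.convexHull(cn)
    P=np.array([onz(f,*p[0],z)[:2] for p in cn])
    A=np.c_[2*P,np.ones(len(P))];b=(P**2).sum(1);x=np.linalg.lstsq(A,b,rcond=None)[0]
    rr=np.sqrt(x[2]+x[0]**2+x[1]**2);print(s[i],g[seed[1],seed[0]],"circle",x[:2].round(4),"r",rr.round(4),"res",np.std(np.hypot(*(P-x[:2]).T)).round(4), "centroid",onz(f,*c[i],z)[:2].round(4))
    return x[:2]
im0=cv2.imread("pics/scene0.png"); im1=cv2.cvtColor(f["color"],cv2.COLOR_RGB2BGR)
g=cv2.cvtColor(im0,cv2.COLOR_BGR2GRAY);print(g[289,375:445]);print(g[262:312,408])
for a,b in((120,182),(130,178),(110,190)):
  fit(im0,(408,287),lambda g:(g>a)&(g<b),.0368)
for t in(45,60): fit(im1,(410,279),lambda g:g<t,.0590)
fit(im0,(215,288),lambda g:g<50,.028)
E
```

```text
[197 202 204 201 201 199 196 197 206 154  55  63  64  65  56  50 112 152
 152 151 153 151 153 154 155 154 154 154 154 156 154 152 153 150 151 150
 151 152 152 154 153 152 153 153 153 153 155 154 154 152 159 123  68  63
  55 163 212 205 199 197 198 199 198 202 202 202 203 208 207 207]
[204 203 202 200 203 205 204 206 197 154 153 149 151 149 151 155 155 155
 155 153 153 151 154 154 153 154 153 150 150 152 153 153 152 153 154 155
 156 140  79  86  58  58  67  67  56 109 212 204 201 201]
[390 270  41  34 878] 154 circle [0.4922 0.061 ] r 0.0326 res 0.0035 centroid [0.4902 0.059 ]
[390 270  40  30 846] 154 circle [0.4888 0.0591] r 0.031 res 0.0014 centroid [0.4894 0.0584]
[390 270  41  37 907] 154 circle [0.4936 0.06  ] r 0.0339 res 0.0043 centroid [0.4904 0.0589]
[398 269  25  20 387] 36 circle [0.4932 0.0577] r 0.0202 res 0.0006 centroid [0.4935 0.0576]
[397 268  26  21 403] 36 circle [0.493  0.0578] r 0.0206 res 0.0008 centroid [0.4934 0.0577]
[202 278  25  20 393] 29 circle [ 0.4241 -0.2691] r 0.0209 res 0.0006 centroid [ 0.4244 -0.2692]
```

```bash
python3 - <<'E'
from h import *
from scipy.optimize import least_squares
f=grab("scene");f["color"]=cv2.cvtColor(cv2.imread("pics/scene0.png"),cv2.COLOR_BGR2RGB)
g=cv2.cvtColor(f["color"],cv2.COLOR_RGB2GRAY).astype(float);g=cv2.GaussianBlur(g,(0,0),.7)
def radial(z,c0,r0,zoff=""):
    # radial sub-pixel edges: strongest gradient along rays near r0
    P=[]
    for a in np.linspace(0,2*np.pi,120,endpoint=False):
        rs=np.linspace(r0-.006,r0+.006,49)
        q=proj(f,np.c_[c0[0]+rs*np.cos(a),c0[1]+rs*np.sin(a),0*rs+z]).astype(np.float32)
        v=cv2.remap(g.astype(np.float32),q[None,:,0],q[None,:,1],cv2.INTER_LINEAR)[0]
        d=np.abs(np.gradient(v));i=d.argmax()
        if d[i]>2: P.append([c0[0]+rs[i]*np.cos(a),c0[1]+rs[i]*np.sin(a)])
    P=np.array(P)
    s=least_squares(lambda x:np.hypot(P[:,0]-x[0],P[:,1]-x[1])-x[2],[*c0,r0],loss="soft_l1",f_scale=.0005)
    res=np.hypot(P[:,0]-s.x[0],P[:,1]-s.x[1])-s.x[2]
    print("z",z,len(P),s.x.round(4),"medres",np.median(abs(res)).round(5))
    return s.x
for z in(.0365,.0372):
    x=radial(z,(.4905,.057),.032); radial(z,x[:2],.032)
x=radial(.024,(.4905,.057),.032);radial(.024,x[:2],.032)
f=grab("scene");g=cv2.cvtColor(f["color"],cv2.COLOR_RGB2GRAY).astype(float);g=cv2.GaussianBlur(g,(0,0),.7)
x=radial(.0592,(.493,.0577),.022);radial(.0592,x[:2],.022)
E
```

```text
z 0.0365 120 [0.4885 0.0583 0.0323] medres 0.00074
z 0.0365 120 [0.4883 0.0582 0.0324] medres 0.00086
z 0.0372 120 [0.4889 0.0581 0.0323] medres 0.00075
z 0.0372 120 [0.4889 0.0579 0.0323] medres 0.00072
z 0.024 91 [0.4905 0.0568 0.0371] medres 0.00067
z 0.024 91 [0.4905 0.0568 0.0372] medres 0.00067
z 0.0592 120 [0.4933 0.0576 0.0219] medres 0.00051
z 0.0592 120 [0.4934 0.0575 0.0219] medres 0.00045
```

The scene fit puts the sample about 3 mm off the anvil's middle in x. I move the arm aside to check in the top view too.

Call:
apply_moves(dp=[[0.35,0,0],[0.4,0,0],[0.4,0,0],[0.4,0,0],[0,0,0]], twist=[[0,0,0],[0,0,0],[0,0,0],[0,0,0],[0,0,0]], jaw=[0,0,0,0,0])

```text
clock: 10.2
tcp_pos: [0.4425, -0.1277, 0.3074]
orientation: [1.941, -2.451, -0.019]
contact_force: [-0.0, 0.4, -0.0]
grip_width: 0.0852
```

```bash
cat > chk2.py <<'E'
from plan import *
from scipy.optimize import least_squares
plan((.490,.057,.27),-103.5)
def radial(f,z,c0,r0):
    g=cv2.GaussianBlur(cv2.cvtColor(f["color"],cv2.COLOR_RGB2GRAY).astype(np.float32),(0,0),.7)
    for k in range(2):
        P=[]
        for a in np.linspace(0,2*np.pi,120,endpoint=False):
            rs=np.linspace(r0-.006,r0+.006,49)
            q=proj(f,np.c_[c0[0]+rs*np.cos(a),c0[1]+rs*np.sin(a),0*rs+z]).astype(np.float32)
            v=cv2.remap(g,q[None,:,0],q[None,:,1],cv2.INTER_LINEAR)[0]
            d=np.abs(np.gradient(v));i=d.argmax()
            if d[i]>2: P.append([c0[0]+rs[i]*np.cos(a),c0[1]+rs[i]*np.sin(a)])
        P=np.array(P)
        s=least_squares(lambda x:np.hypot(P[:,0]-x[0],P[:,1]-x[1])-x[2],[*c0,r0],loss="soft_l1",f_scale=.0005)
        c0=s.x[:2]
    print("z",z,len(P),s.x.round(4),"medres",np.median(abs(np.hypot(*(P-c0).T)-s.x[2])).round(5)); return s.x
for n,c in(("scene",(350,220,490,330)),("top",(190,180,290,280))):
    f=grab(n);save(f,f"pics/chk2_{n}.png",c,5); print(n)
    radial(f,.0592,(.492,.057),.022);radial(f,.0372,(.490,.057),.032);radial(f,.024,(.490,.057),.036)
E
python3 chk2.py
```

```text
t 10.2 pos [ 0.4425 -0.1277  0.3074] yaw -103.23 tilt 1.1 F [-0.04  0.4  -0.02] w 0.0852
dp [-1.5903 -0.0384  0.3045] mm [-190.8   -4.6   36.5] twist [ 0.009  -0.002   0.0022] deg [ 1.08 -0.23  0.26] j [ 0.31  0.27 -0.19  2.13  0.08  0.77 -1.73]
scene
z 0.0592 120 [0.4934 0.0575 0.0219] medres 0.00053
z 0.0372 120 [0.4875 0.0592 0.0336] medres 0.00117
z 0.024 107 [0.4883 0.0583 0.0392] medres 0.00048
top
z 0.0592 120 [0.4893 0.0556 0.0226] medres 0.00082
z 0.0372 120 [0.4917 0.0586 0.0348] medres 0.00125
z 0.024 120 [0.4903 0.0568 0.0385] medres 0.00037
```

View pics/chk2_top.png

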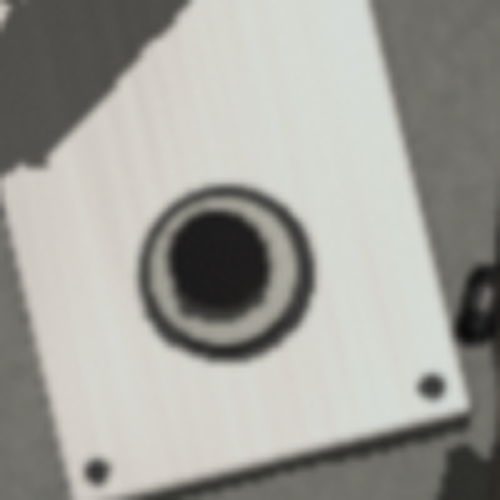

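Top crop: disc at (218,262), ring centre (228,272). Part of that offset is parallax.
The two cameras disagree in sign: scene gives +3 to +5 mm in x, top gives −1 mm. Their mean is about 1.5 mm off centre, and the tool pose at placing was also within 1 mm, so I accept the placement. Next is the knob at (0.526, 0.211), top at 0.307; the approach must be from above.

Call:
apply_moves(dp=[[0,0,-0.3],[0,0,-0.4],[0,0,-0.4],[0,0,-0.4],[-0.2,0,-0.3],[-0.35,0,0],[-0.35,0,0],[-0.35,0,0],[-0.35,0,0],[-0.35,0,0],[-0.35,0,0],[-0.35,0,0],[0,0,0]], twist=[[0.009,-0.002,0],[0,0,0],[0,0,0],[0,0,0],[0,0,0],[0,0,0],[0,0,0],[0,0,0],[0,0,0],[0,0,0],[0,0,0],[0,0,0],[0,0,0]], jaw=[0,0,0,0,0,0,0,0,0,0,0,0,0])

```text
clock: 11.6
tcp_pos: [0.511, 0.2229, 0.5278]
orientation: [1.998, -2.424, -0.026]
contact_force: [0.4, -0.8, 0.1]
grip_width: 0.0856
```

```bash
python3 - <<'E'
from plan import *
plan((.526,.2108,.52),-75)
E
```

```text
t 11.6 pos [0.511  0.2229 0.5278] yaw -101.0 tilt 0.93 F [ 0.43 -0.78  0.14] w 0.0856
dp [ 0.0757 -0.143   0.062 ] mm [  9.1 -17.2   7.4] twist [ 0.0048  0.0062 -0.2166] deg [  0.58   0.74 -25.99] j [-0.11  0.23 -0.49  1.65  0.09  1.29 -2.38]
```

Call:
apply_moves(dp=[[0.076,-0.143,0.05],[0,0,0],[0,0,0],[0,0,0],[0,0,0]], twist=[[0.005,0.006,0],[0,0,-0.07],[0,0,-0.07],[0,0,-0.07],[0,0,0]], jaw=[0,0,0,0,0])

```text
clock: 12.1
tcp_pos: [0.5269, 0.2125, 0.5161]
orientation: [2.485, -1.905, -0.003]
contact_force: [0.2, 0.1, -0.2]
grip_width: 0.0855
```

```bash
python3 - <<'E'
from plan import *
plan((.526,.2108,.441),-75)
f=grab("scene");save(f,"pics/s9.png",(450,60,630,260),3)
f=grab("top");save(f,"pics/t9.png",(60,120,260,280),4)
E
```

```text
t 12.1 pos [0.5269 0.2125 0.5161] yaw -74.93 tilt 0.6 F [ 0.17  0.13 -0.18] w 0.0855
dp [0.009  0.0049 0.6256] mm [ 1.1  0.6 75.1] twist [ 0.0045 -0.0022  0.0006] deg [ 0.54 -0.26  0.07] j [-0.05  0.26 -0.54  1.64  0.14  1.29 -1.93]
```

View pics/s9.png

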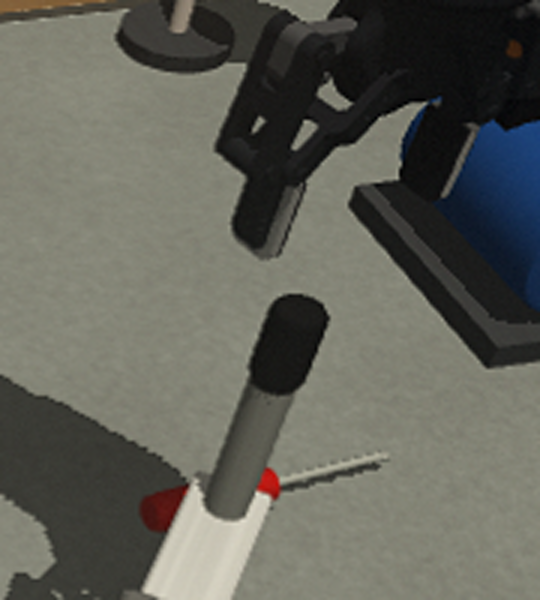

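The open fingers are above the knob (crop 297,315), one on each side. I go down part of the way.

Call:
apply_moves(dp=[[0.009,0.005,0.15],[0,0,0.15],[0,0,0.05],[0,0,0]], twist=[[0.005,-0.002,0],[0,0,0],[0,0,0],[0,0,0]], jaw=[0,0,0,0])

```text
clock: 12.6
tcp_pos: [0.5271, 0.2101, 0.4733]
orientation: [-2.474, 1.934, -0.005]
contact_force: [-0.6, 0.2, -0.3]
grip_width: 0.0854
```

```bash
python3 - <<'E'
from plan import *
plan((.526,.2108,.441),-75)
f=grab("scene");save(f,"pics/s10.png",(450,60,630,260),3)
E
```

```text
t 12.6 pos [0.5271 0.2101 0.4733] yaw -76.04 tilt 0.19 F [-0.64  0.19 -0.31] w 0.0854
dp [-0.0085  0.0078  0.2688] mm [-1.   0.9 32.3] twist [-0.0014 -0.0006 -0.0086] deg [-0.17 -0.08 -1.04] j [-0.06  0.29 -0.53  1.71  0.16  1.19 -1.96]
```

View pics/s10.png

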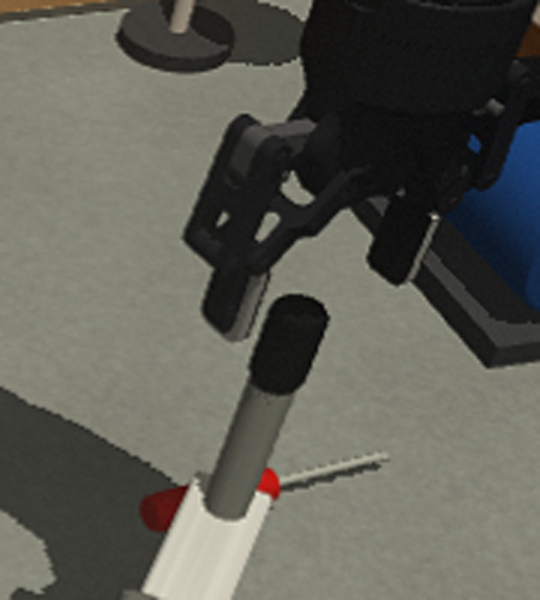

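```bash
python3 - <<'E'
from plan import *
f=grab("scene");o=r.get_obs();p=o["tcp_pos"];a=np.radians(-76)
x=np.array([np.cos(a),np.sin(a),0])
for s in(1,-1): print(((proj(f,[p+x*s*.0427-[0,0,.160]])-[450,60])*3).round(0))
print("knob top",((proj(f,[[.526,.2108,.307]])-[450,60])*3).round(0), "tcp at z", ((proj(f,[[p[0],p[1],.307]])-[450,60])*3).round(0))
E
```

```text
[[226. 324.]]
[[378. 272.]]
knob top [[298. 309.]] tcp at z [[298. 310.]]
```

```bash
python3 - <<'E'
from plan import *
for n in("scene","top"):
    f=grab(n);W=cloud(f);p=r.get_obs()["tcp_pos"];M=Ro.from_rotvec(r.get_obs()["orientation"]).as_matrix()
    L=(W-p)@M
    m=(abs(L[...,0])<.075)&(abs(L[...,1])<.03)&(L[...,2]>.11)&(L[...,2]<.18)&(W[...,2]>.26)
    P=L[m]
    for s,nm in((1,"x+"),(-1,"x-")):
        for lo,hi in((.12,.14),(.14,.152),(.152,.175)):
            Q=P[(P[:,0]*s>.022)&(P[:,2]>lo)&(P[:,2]<hi)]
            if len(Q)>5: print(n,nm,(lo,hi),len(Q),"x",np.percentile(Q[:,0],[2,98]).round(4),"y",np.percentile(Q[:,1],[2,98]).round(4),"zmax",Q[:,2].max().round(4))
    Q=W[(W[...,2]>.27)&(abs(L[...,0])<.02)&(abs(L[...,1])<.03)&(W[...,2]<.312)]
    Lq=(Q-p)@M
    if len(Q):print("knob",len(Q),"lx",np.percentile(Lq[:,0],[2,98]).round(4),"ly",np.percentile(Lq[:,1],[2,98]).round(4),"ztop",np.percentile(Q[:,2],98))
E
```

```text
scene x+ (0.12, 0.14) 212 x [0.0435 0.058 ] y [-0.0132  0.0047] zmax 0.1399
scene x+ (0.14, 0.152) 139 x [0.0439 0.0572] y [-0.013   0.0052] zmax 0.152
scene x+ (0.152, 0.175) 41 x [0.0429 0.0541] y [-0.0132  0.0069] zmax 0.1599
scene x- (0.12, 0.14) 266 x [-0.0514 -0.0408] y [-0.0129  0.0093] zmax 0.14
scene x- (0.14, 0.152) 145 x [-0.049  -0.0411] y [-0.0131  0.0087] zmax 0.1519
scene x- (0.152, 0.175) 77 x [-0.0477 -0.0411] y [-0.0128  0.0084] zmax 0.1612
knob 598 lx [-0.0098  0.0111] ly [-0.0104  0.0116] ztop 0.30726279031792686
top x+ (0.12, 0.14) 18 x [0.0443 0.0578] y [0.004 0.009] zmax 0.1399
top x+ (0.14, 0.152) 18 x [0.0452 0.0573] y [0.0027 0.0093] zmax 0.152
top x+ (0.152, 0.175) 6 x [0.0441 0.0511] y [0.0035 0.0089] zmax 0.164
knob 205 lx [-0.0116  0.011 ] ly [-0.0035  0.015 ] ztop 0.308364611446115
```

Depth confirms it: the knob is centred between the fingers to about 1 mm, and its top is at 0.3075. I descend and grip.

Call:
apply_moves(dp=[[-0.008,0.008,0.1],[0,0,0.1],[0,0,0.06],[0,0,0.01],[0,0,0]], twist=[[-0.001,0,-0.008],[0,0,0],[0,0,0],[0,0,0],[0,0,0]], jaw=[0,0,0,0,0])

```text
clock: 13.3
tcp_pos: [0.5262, 0.2116, 0.4402]
orientation: [-2.491, 1.909, -0.005]
contact_force: [0.4, -0.3, -0.3]
grip_width: 0.0854
```

```bash
python3 - <<'E'
from plan import *
plan((.526,.2108,.441),-75)
E
```

```text
t 13.3 pos [0.5262 0.2116 0.4402] yaw -74.92 tilt 0.26 F [ 0.4  -0.25 -0.31] w 0.0854
dp [ 0.0057  0.0031 -0.0064] mm [ 0.7  0.4 -0.8] twist [-0.0022 -0.0003  0.0007] deg [-0.26 -0.03  0.08] j [-0.06  0.31 -0.54  1.75  0.18  1.12 -1.96]
```

Call:
apply_moves(dp=[[0.005,0.003,0],[0,0,0],[0,0,0],[0,0,0],[0,0,0],[0,0,0],[0,0,0],[0,0,0]], twist=[[0,0,0],[0,0,0],[0,0,0],[0,0,0],[0,0,0],[0,0,0],[0,0,0],[0,0,0]], jaw=[80,160,255,255,255,255,255,255], grip_force=50)

```text
clock: 14.1
tcp_pos: [0.5255, 0.2121, 0.4411]
orientation: [-2.491, 1.906, -0.004]
contact_force: [-0.8, 1.3, -0.1]
grip_width: 0.0242
```

```bash
python3 - <<'E'
from plan import *
plan((.526,.2108,.441),-75)
# arc rows: rotate R about column, n steps
o=r.get_obs();col=np.array([.6543,.1002]);p=o["tcp_pos"][:2]
d=p-col;print("radius",np.hypot(*d),"ang",np.degrees(np.arctan2(d[1],d[0])))
M=Ro.from_rotvec(o["orientation"]).as_matrix()
# step of +5 deg: tool-frame chord (rotating with tool so constant in tool frame)
a=np.radians(5);Rz=np.array([[np.cos(a),-np.sin(a)],[np.sin(a),np.cos(a)]])
ch=np.r_[Rz@d-d,0];print("chord tool /.12",(M.T@ch/.12).round(4),"twist z",-5/120)
E
```

```text
t 14.1 pos [0.5255 0.2121 0.4411] yaw -74.83 tilt 0.31 F [-0.81  1.3  -0.13] w 0.0242
dp [ 0.0112 -0.0011  0.0007] mm [ 1.3 -0.1  0.1] twist [-0.0026  0.0005  0.0014] deg [-0.31  0.06  0.17] j [-0.06  0.31 -0.54  1.75  0.18  1.12 -1.96]
radius 0.17058173065708018 ang 139.0212492937059
chord tool /.12 [ 0.0735  0.0999 -0.0006] twist z -0.041666666666666664
```

Call:
apply_moves(dp=[[0.05,0.067,0],[0.074,0.1,0],[0.074,0.1,0],[0.074,0.1,0],[0.074,0.1,0],[0,0,0]], twist=[[0,0,-0.028],[0,0,-0.042],[0,0,-0.042],[0,0,-0.042],[0,0,-0.042],[0,0,0]], jaw=[255,255,255,255,255,255])

```text
clock: 14.7
tcp_pos: [0.4907, 0.1494, 0.4409]
orientation: [-2.837, 1.34, -0.003]
contact_force: [-0.3, 0.7, -4.1]
grip_width: 0.0249
```

```bash
cat > arc.py <<'E'
from plan import *
o=r.get_obs();col=np.array([.6543,.1002]);p=o["tcp_pos"]
d=p[:2]-col;rad=np.hypot(*d);ang=np.degrees(np.arctan2(d[1],d[0]))
M=Ro.from_rotvec(o["orientation"]).as_matrix()
print("t",o["clock"],"p",p.round(4),"rad",rad.round(4),"ang",ang.round(2),"togo",194.7-ang,"yaw",np.degrees(np.arctan2(M[1,0],M[0,0])).round(1),"tilt",np.degrees(np.arccos(-M[2,2])).round(2),"F",o["contact_force"].round(1),"Mo",o["moment"].round(2),"w",o["grip_width"].round(4))
u=d/rad
for st in(5,3):
    a=np.radians(ang+st);t=np.r_[col+.17*np.array([np.cos(a),np.sin(a)]),.4411]
    print(st,"chord/.12",(M.T@(t-p)/.12).round(4))
y=np.degrees(np.arctan2(M[1,0],M[0,0]));plan(p,y)
E
python3 arc.py
```

```text
Traceback (most recent call last):
  File "arc.py", line 5, in <module>
    print("t",o["clock"],"p",p.round(4),"rad",rad.round(4),"ang",ang.round(2),"togo",194.7-ang,"yaw",np.degrees(np.arctan2(M[1,0],M[0,0])).round(1),"tilt",np.degrees(np.arccos(-M[2,2])).round(2),"F",o["contact_force"].round(1),"Mo",o["moment"].round(2),"w",o["grip_width"].round(4))
                                                                                                                                                                                                                                                                 ^^^^^^^^^^^^^^^^^^^^^
AttributeError: 'float' object has no attribute 'round'
```

```bash
sed -i 's/o\["grip_width"\].round(4)/o["grip_width"]/' arc.py; python3 arc.py
```

```text
t 14.7 p [0.4907 0.1494 0.4409] rad 0.1708 ang 163.26 togo 31.4360212496442 yaw -50.5 tilt 0.24 F [-0.3  0.7 -4.1] Mo [0.25 0.   0.31] w 0.02487822861739107
5 chord/.12 [ 0.079   0.0957 -0.0018]
3 chord/.12 [ 0.0486  0.0567 -0.0017]
t 14.7 pos [0.4907 0.1494 0.4409] yaw -50.55 tilt 0.24 F [-0.33  0.74 -4.1 ] w 0.0249
dp [0. 0. 0.] mm [0. 0. 0.] twist [-0.002   0.0001 -0.    ] deg [-0.24  0.01 -0.  ] j [ 0.1   0.23 -0.6   1.86  0.14  1.09 -1.43]
```

Call:
apply_moves(dp=[[0.078,0.096,0],[0.078,0.096,0],[0.078,0.096,0],[0.078,0.096,0],[0.078,0.096,0],[0,0,0]], twist=[[0,0,-0.042],[0,0,-0.042],[0,0,-0.042],[0,0,-0.042],[0,0,-0.042],[0,0,0]], jaw=[255,255,255,255,255,255])

```text
clock: 15.3
tcp_pos: [0.4866, 0.0753, 0.4409]
orientation: [3.068, -0.677, -0.008]
contact_force: [-0.2, 1.7, -3.1]
grip_width: 0.0249
```

```bash
python3 arc.py
```

```text
t 15.3 p [0.4866 0.0753 0.4409] rad 0.1696 ang -171.56 togo 366.2558100556713 yaw -24.9 tilt 0.29 F [-0.2  1.7 -3.1] Mo [ 0.23 -0.51  0.34] w 0.02485885535484695
5 chord/.12 [ 0.0694  0.1022 -0.0021]
3 chord/.12 [ 0.0394  0.0628 -0.002 ]
t 15.3 pos [0.4866 0.0753 0.4409] yaw -24.9 tilt 0.29 F [-0.23  1.73 -3.1 ] w 0.0249
dp [0. 0. 0.] mm [0. 0. 0.] twist [0.0006 0.0024 0.    ] deg [0.07 0.28 0.  ] j [ 0.27  0.19 -0.62  1.9   0.12  1.09 -0.83]
```

Call:
apply_moves(dp=[[0.039,0.063,0],[0.03,0.044,0],[0,0,0]], twist=[[0,0,-0.025],[0,0,-0.018],[0,0,0]], jaw=[255,255,255])

```text
clock: 15.6
tcp_pos: [0.4892, 0.0613, 0.4408]
orientation: [-3.094, 0.541, 0.007]
contact_force: [-3.5, -0.8, 1.5]
grip_width: 0.0249
```

```bash
python3 arc.py
```

```text
t 15.6 p [0.4892 0.0613 0.4408] rad 0.1696 ang -166.75 togo 361.45093538304457 yaw -19.9 tilt 0.27 F [-3.5 -0.8  1.5] Mo [-0.22  0.26  0.1 ] w 0.02486884876441879
5 chord/.12 [ 0.0691  0.1023 -0.0024]
3 chord/.12 [ 0.0393  0.0629 -0.0023]
t 15.6 pos [0.4892 0.0613 0.4408] yaw -19.85 tilt 0.27 F [-3.53 -0.83  1.51] w 0.0249
dp [0. 0. 0.] mm [0. 0. 0.] twist [0.     0.0023 0.    ] deg [0.   0.27 0.  ] j [ 0.3   0.19 -0.62  1.9   0.12  1.09 -0.72]
```

Call:
apply_moves(dp=[[0.014,0.021,0],[0.014,0.021,0],[0,0,0]], twist=[[0,0,-0.008],[0,0,-0.004],[0,0,0]], jaw=[255,255,255])

```text
clock: 15.9
tcp_pos: [0.4898, 0.0593, 0.4409]
orientation: [-3.096, 0.503, 0.011]
contact_force: [-1.8, -5.0, 0.4]
grip_width: 0.0249
```

Call:
apply_moves(dp=[[0.014,0.021,0],[0.014,0.021,0],[0.014,0.021,0]], twist=[[0,0,0],[0,0,0],[0,0,0]], jaw=[255,255,255])

```text
clock: 16.2
tcp_pos: [0.4904, 0.0575, 0.4409]
orientation: [-3.088, 0.497, 0.019]
contact_force: [-7.1, 7.7, 0.4]
grip_width: 0.0249
```

```bash
python3 arc.py
```

```text
t 16.2 p [0.4904 0.0575 0.4409] rad 0.1694 ang -165.4 togo 360.1046268198827 yaw -18.3 tilt 1.03 F [-7.1  7.7  0.4] Mo [ 0.84  0.33 -0.62] w 0.024922759736431575
5 chord/.12 [ 0.0671  0.1036 -0.0039]
3 chord/.12 [ 0.0374  0.064  -0.0031]
t 16.2 pos [0.4904 0.0575 0.4409] yaw -18.29 tilt 1.03 F [-7.09  7.68  0.4 ] w 0.0249
dp [0. 0. 0.] mm [0. 0. 0.] twist [-0.0054  0.0067 -0.    ] deg [-0.65  0.8  -0.  ] j [ 0.32  0.2  -0.63  1.9   0.11  1.09 -0.67]
```

Call:
apply_moves(dp=[[0.02,0.03,0],[0.02,0.03,0]], twist=[[-0.005,0.007,0],[-0.005,0.005,0]], jaw=[255,255])

```text
clock: 16.4
tcp_pos: [0.489, 0.0594, 0.4407]
orientation: [-3.102, 0.489, 0.003]
contact_force: [-10.4, 14.2, 3.0]
grip_width: 0.0246
```

```bash
python3 arc.py; python3 - <<'E'
from h import *
f=grab("scene");save(f,"pics/s12.png",(360,120,540,330),2.8)
E
```

```text
t 16.4 p [0.489  0.0594 0.4407] rad 0.1702 ang -166.12 togo 360.8202677164941 yaw -17.9 tilt 0.12 F [-10.4  14.2   3. ] Mo [ 3.03  2.04 -0.26] w 0.02459903200213533
5 chord/.12 [ 0.0712  0.1011 -0.0036]
3 chord/.12 [ 0.0423  0.061  -0.0035]
t 16.4 pos [0.489  0.0594 0.4407] yaw -17.92 tilt 0.12 F [-10.43  14.15   3.05] w 0.0246
dp [0. 0. 0.] mm [0. 0. 0.] twist [-0.0005  0.0009 -0.    ] deg [-0.06  0.1  -0.  ] j [ 0.31  0.19 -0.63  1.9   0.13  1.09 -0.68]
```

View pics/s12.png

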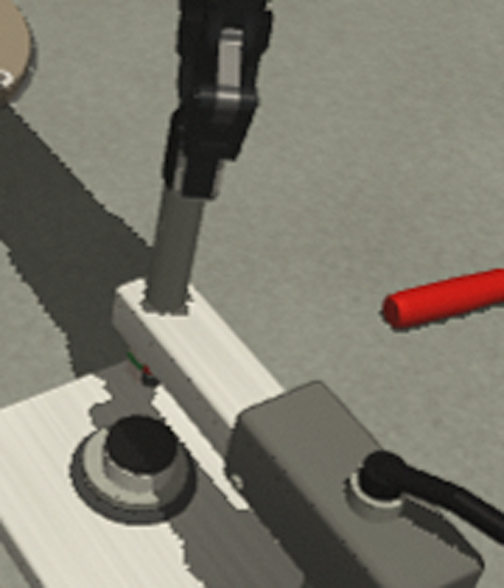

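The head is against its stop: extra push gave 14 N of reaction and no further swing. The crop shows the beam over the anvil line. I lower about 45 mm first, checking on the way.

Call:
apply_moves(dp=[[0,0,0.03],[0,0,0.08],[0,0,0.08],[0,0,0.08],[0,0,0]], twist=[[0,0,0],[0,0,0],[0,0,0],[0,0,0],[0,0,0]], jaw=[255,255,255,255,255])

```text
clock: 16.95
tcp_pos: [0.4888, 0.0605, 0.4091]
orientation: [3.101, -0.495, -0.002]
contact_force: [3.3, 1.2, -12.7]
grip_width: 0.0246
```

```bash
python3 arc.py
```

```text
t 16.95 p [0.4888 0.0605 0.4091] rad 0.1702 ang -166.5 togo 361.20374978267023 yaw -18.2 tilt 0.1 F [  3.3   1.2 -12.7] Mo [ 0.4  -0.85 -0.11] w 0.02457501810894934
5 chord/.12 [ 0.0704  0.1018 -0.2665]
3 chord/.12 [ 0.0416  0.0616 -0.2665]
t 16.95 pos [0.4888 0.0605 0.4091] yaw -18.15 tilt 0.1 F [  3.3    1.24 -12.74] w 0.0246
dp [0. 0. 0.] mm [0. 0. 0.] twist [0.0006 0.0006 0.    ] deg [0.07 0.07 0.  ] j [ 0.29  0.23 -0.62  1.94  0.16  1.02 -0.71]
```

Call:
apply_moves(dp=[[0.016,0.024,0],[0.016,0.024,0],[0.008,0.012,0]], twist=[[0,0,0],[0,0,0],[0,0,0]], jaw=[255,255,255])

```text
clock: 17.25
tcp_pos: [0.4896, 0.0585, 0.4091]
orientation: [-3.096, 0.485, 0.011]
contact_force: [-2.4, 1.9, -4.5]
grip_width: 0.0248
```

```bash
python3 arc.py; python3 - <<'E'
from h import *
f=grab("scene");save(f,"pics/s13.png",(380,190,480,300),6)
E
```

```text
t 17.25 p [0.4896 0.0585 0.4091] rad 0.1699 ang -165.77 togo 360.47469517216155 yaw -17.8 tilt 0.6 F [-2.4  1.9 -4.5] Mo [ 0.01 -0.23 -0.23] w 0.0248194658470311
5 chord/.12 [ 0.067   0.1005 -0.2679]
3 chord/.12 [ 0.0379  0.0606 -0.2674]
t 17.25 pos [0.4896 0.0585 0.4091] yaw -17.82 tilt 0.6 F [-2.38  1.95 -4.55] w 0.0248
dp [0. 0. 0.] mm [0. 0. 0.] twist [-0.0032  0.0039 -0.    ] deg [-0.39  0.46 -0.  ] j [ 0.3   0.23 -0.62  1.94  0.14  1.02 -0.69]
```

View pics/s13.png

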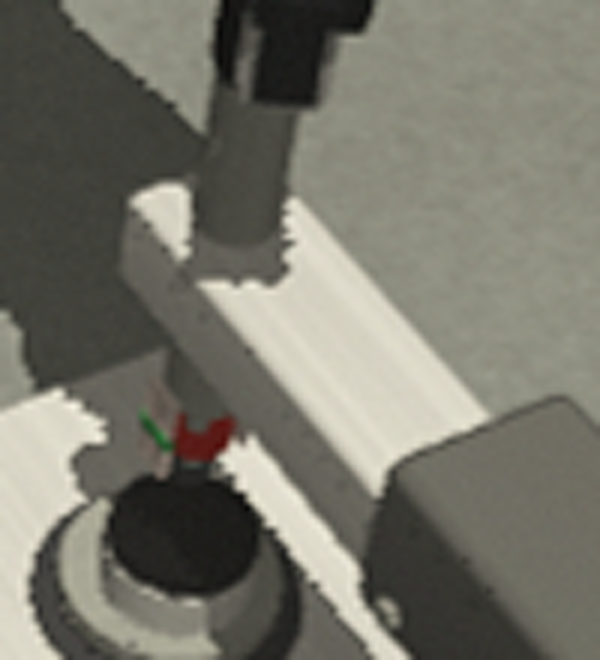

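The red collar (200,438) and the green mark (155,430) are visible under the beam. I continue lowering with slight lateral bias to hold the stop.

Call:
apply_moves(dp=[[0.006,0.009,0.06],[0.004,0.006,0.06],[0.004,0.006,0.03],[0.004,0.006,0]], twist=[[-0.003,0.004,0],[0,0,0],[0,0,0],[0,0,0]], jaw=[255,255,255,255])

```text
clock: 17.7
tcp_pos: [0.4892, 0.059, 0.3929]
orientation: [-3.1, 0.483, 0.006]
contact_force: [-0.7, 3.8, -8.8]
grip_width: 0.0249
```

```bash
python3 arc.py; python3 - <<'E'
from h import *
f=grab("scene");save(f,"pics/s14.png",(390,230,450,300),8)
E
```

```text
t 17.7 p [0.4892 0.059  0.3929] rad 0.1702 ang -166.01 togo 360.70556775227595 yaw -17.7 tilt 0.32 F [-0.7  3.8 -8.8] Mo [ 0.84 -0.11 -0.3 ] w 0.02489408751646471
5 chord/.12 [ 0.0691  0.0999 -0.4022]
3 chord/.12 [ 0.0402  0.0598 -0.4019]
t 17.7 pos [0.4892 0.059  0.3929] yaw -17.73 tilt 0.32 F [-0.68  3.78 -8.78] w 0.0249
dp [0. 0. 0.] mm [0. 0. 0.] twist [-0.0018  0.002  -0.    ] deg [-0.21  0.24 -0.  ] j [ 0.29  0.25 -0.62  1.96  0.16  0.99 -0.71]
```

View pics/s14.png

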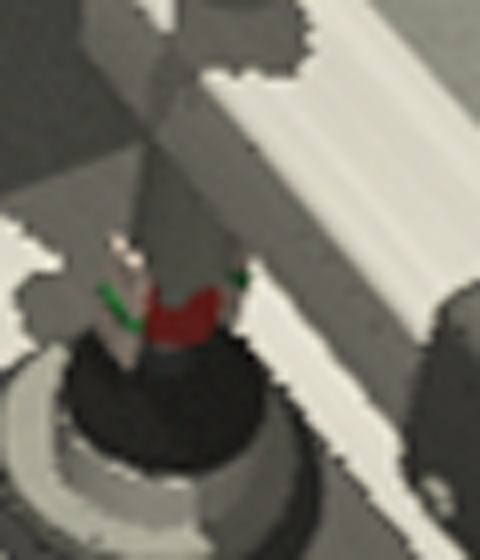

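Call:
apply_moves(dp=[[0.006,0.009,0.04],[0.006,0.009,0.01],[0,0,0]], twist=[[-0.002,0.002,0],[-0.001,0.001,0],[0,0,0]], jaw=[255,255,255])

```text
clock: 18.05
tcp_pos: [0.4889, 0.0597, 0.388]
orientation: [-3.103, 0.482, 0.003]
contact_force: [0.5, -0.0, -4.4]
grip_width: 0.0247
```

```bash
python3 arc.py; python3 - <<'E'
from h import *
f=grab("scene");save(f,"pics/s15.png",(390,230,450,300),8)
E
```

```text
t 18.05 p [0.4889 0.0597 0.388 ] rad 0.1703 ang -166.23 togo 360.9295824964481 yaw -17.7 tilt 0.12 F [ 0.5 -0.  -4.4] Mo [-0.02 -0.03 -0.41] w 0.0246576811341287
5 chord/.12 [ 0.07   0.101 -0.443]
3 chord/.12 [ 0.0414  0.0607 -0.4429]
t 18.05 pos [0.4889 0.0597 0.388 ] yaw -17.66 tilt 0.12 F [ 0.54 -0.02 -4.43] w 0.0247
dp [0. 0. 0.] mm [0. 0. 0.] twist [-0.0004  0.0009 -0.    ] deg [-0.05  0.11 -0.  ] j [ 0.29  0.25 -0.62  1.97  0.17  0.98 -0.72]
```

View pics/s15.png

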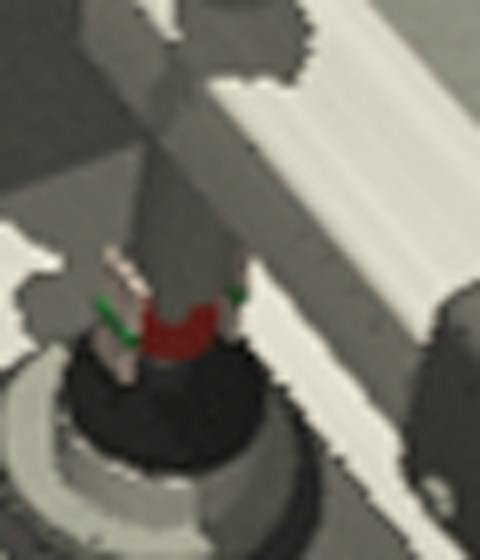

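Call:
apply_moves(dp=[[0.016,0.024,0],[0.016,0.024,0],[0.016,0.024,0],[0.016,0.024,0]], twist=[[0,0,0],[0,0,0],[0,0,0],[0,0,0]], jaw=[255,255,255,255])

```text
clock: 18.5
tcp_pos: [0.4899, 0.0568, 0.388]
orientation: [-3.089, 0.467, 0.015]
contact_force: [-7.8, 11.8, -0.3]
grip_width: 0.0246
```

```bash
python3 arc.py; cat > beam.py <<'E'
from h import *
# beam direction from depth: points on beam/top at z~.18, fit line edges, compare with base direction
for n in("scene",):
    f=grab(n);W=cloud(f)
    for nm,z0,z1,box in(("beam",.176,.185,(.47,.60,0,.2)),("block",.186,.24,(.57,.75,-.05,.25))):
        m=(W[...,2]>z0)&(W[...,2]<z1)&(W[...,0]>box[0])&(W[...,0]<box[1])&(W[...,1]>box[2])&(W[...,1]<box[3])
        P=W[m][:,:2].astype(np.float32);print(n,nm,len(P),cv2.minAreaRect(P) if len(P)>5 else 0,np.median(W[m][:,2]))
    m=(W[...,2]>.176)&(W[...,2]<.184)&(W[...,0]>.47)&(W[...,0]<.60)&(W[...,1]>0)&(W[...,1]<.2)
    P=W[m][:,:2]
    e=np.array([np.cos(np.radians(14.7)),np.sin(np.radians(14.7))]);nrm=np.array([-e[1],e[0]])
    s=(P-[.49,.057])@e;t=(P-[.49,.057])@nrm
    for a,b in((-.02,-.01),(0.0,.01),(.03,.04),(.04,.05),(.05,.06),(.06,.07)):
        q=t[(s>a)&(s<b)]
        if len(q)>5: print("s",a,b,"t",np.percentile(q,[3,97]).round(4))
E
python3 beam.py
```

```text
t 18.5 p [0.4899 0.0568 0.388 ] rad 0.17 ang -165.21 togo 359.914554158163 yaw -17.2 tilt 1.12 F [-7.8 11.8 -0.3] Mo [ 1.72  0.54 -0.69] w 0.024550169432059708
5 chord/.12 [ 0.0649  0.0949 -0.4448]
3 chord/.12 [ 0.0358  0.0549 -0.4439]
t 18.5 pos [0.4899 0.0568 0.388 ] yaw -17.2 tilt 1.12 F [-7.84 11.77 -0.33] w 0.0246
dp [0. 0. 0.] mm [0. 0. 0.] twist [-0.0073  0.0058 -0.    ] deg [-0.88  0.7  -0.01] j [ 0.3   0.26 -0.62  1.96  0.16  0.98 -0.69]
scene beam 1307 ((0.5331755876541138, 0.06709019839763641), (0.12828569114208221, 0.04455089941620827), 11.860257148742676) 0.18045697950225395
scene block 4152 ((0.6503101587295532, 0.09972105920314789), (0.14069129526615143, 0.05456318333745003), 15.309527397155762) 0.202547451619013
s -0.02 -0.01 t [-0.0198 -0.0029]
s 0.0 0.01 t [-0.0197  0.0179]
s 0.03 0.04 t [-0.0194  0.0172]
s 0.04 0.05 t [-0.0198  0.0169]
s 0.05 0.06 t [-0.0193  0.0173]
s 0.06 0.07 t [-0.019   0.0172]
```

The beam's edges are symmetric about the gauge axis (t −0.0195 to +0.0173 at every station), so the head is at its stop. I lower in small steps and check the collar.

Call:
apply_moves(dp=[[0,0,0.02],[0,0,0.015],[0,0,0.01],[0,0,0]], twist=[[-0.005,0.004,0],[0,0,0],[0,0,0],[0,0,0]], jaw=[255,255,255,255])

```text
clock: 18.95
tcp_pos: [0.4892, 0.0587, 0.3855]
orientation: [-3.1, 0.472, 0.007]
contact_force: [-0.6, 4.4, -9.1]
grip_width: 0.025
```

```bash
python3 arc.py|head -1; cat > foot.py <<'E'
from h import *
import sys
f=grab("scene");save(f,sys.argv[1],(385,230,445,300),8)
W=cloud(f);hsv=cv2.cvtColor(f["color"],cv2.COLOR_RGB2HSV).astype(int);H,S,V=hsv[...,0],hsv[...,1],hsv[...,2]
reg=np.zeros(H.shape,bool);reg[240:300,390:440]=1
red=reg&((H<8)|(H>172))&(S>130)&(V>50);gr=reg&(H>45)&(H<85)&(S>90)&(V>40)
for nm,m in(("red",red),("green",gr)):
    P=W[m];v,u=np.nonzero(m)
    print(nm,m.sum(),"uv",u.mean().round(2),v.mean().round(2),"vrange",v.min(),v.max(),"z med",np.nanmedian(P[:,2]).round(4),"z 5/95",np.nanpercentile(P[:,2],[5,95]).round(4))
    n,l,s,c=cv2.connectedComponentsWithStats(m.astype(np.uint8))
    for i in range(1,n):
        if s[i][4]>=3: print("   comp",s[i],c[i].round(1),"xyz",np.nanmedian(W[l==i],0).round(4))
E
python3 foot.py pics/s16.png; python3 beam.py|tail -2
```

```text
t 18.95 p [0.4892 0.0587 0.3855] rad 0.1702 ang -165.9 togo 360.59991520416946 yaw -17.3 tilt 0.43 F [-0.6  4.4 -9.1] Mo [ 0.7  -0.22 -0.59] w 0.025000802006654655
red 43 uv 411.84 271.77 vrange 269 274 z med 0.0791 z 5/95 [0.0757 0.0811]
   comp [408 269   9   6  43] [411.8 271.8] xyz [0.4954 0.0573 0.0791]
green 11 uv 406.55 270.36 vrange 267 273 z med 0.0826 z 5/95 [0.0801 0.0858]
   comp [402 268   5   6   9] [403.8 271. ] xyz [0.4944 0.0438 0.0826]
s 0.05 0.06 t [-0.019   0.0182]
s 0.06 0.07 t [-0.0193  0.0174]
```

View pics/s16.png

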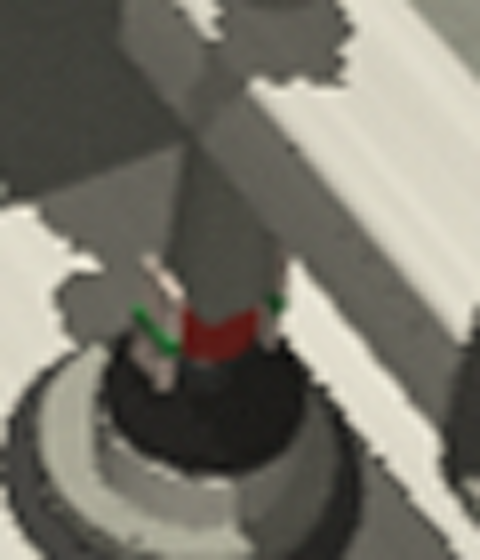

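Call:
apply_moves(dp=[[0,0,0.015],[0,0,0.01],[0,0,0]], twist=[[-0.002,0.001,0],[0,0,0],[0,0,0]], jaw=[255,255,255])

```text
clock: 19.35
tcp_pos: [0.4892, 0.0594, 0.3843]
orientation: [-3.104, 0.474, 0.005]
contact_force: [-1.9, 3.0, -6.6]
grip_width: 0.0246
```

```bash
python3 arc.py|head -1; python3 foot.py pics/s17.png; python3 beam.py|tail -1
```

```text
t 19.35 p [0.4892 0.0594 0.3843] rad 0.1701 ang -166.12 togo 360.8207662908102 yaw -17.4 tilt 0.23 F [-1.9  3.  -6.6] Mo [ 0.69  0.06 -0.52] w 0.024575016855685628
red 42 uv 411.76 271.83 vrange 269 274 z med 0.0788 z 5/95 [0.0755 0.0808]
   comp [408 269   9   6  42] [411.8 271.8] xyz [0.4962 0.0568 0.0788]
green 10 uv 406.8 270.8 vrange 268 274 z med 0.0815 z 5/95 [0.0793 0.0823]
   comp [402 269   5   6   8] [403.9 271.5] xyz [0.4945 0.0438 0.0815]
s 0.06 0.07 t [-0.0193  0.0168]
```

View pics/s17.png

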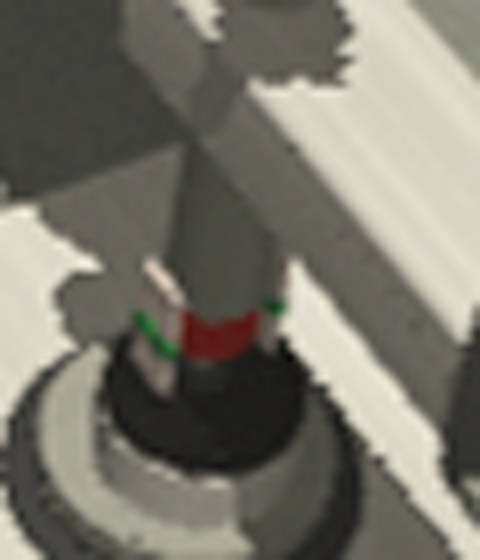

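```bash
cat > px.py <<'E'
import cv2,numpy as np,sys
for p,u0,z in(("s14",390,.3929),("s15",390,.3880),("s16",385,.3855),("s17",385,.3843))+tuple((a,385,0) for a in sys.argv[1:]):
    im=cv2.imread(f"pics/{p}.png").astype(int);b,g,r=im[...,0],im[...,1],im[...,2]
    wr=np.clip(r-np.maximum(b,g)-45,0,None).astype(float); wg=np.clip(g-np.maximum(b,r)-20,0,None).astype(float)
    vv,uu=np.mgrid[:im.shape[0],:im.shape[1]]
    yc=(vv>180)&(vv<400)&(uu+8*(u0-385)<320);wr*=yc;wg*=yc
    L=wg*((uu+8*(u0-385))<200);Rr=wg*((uu+8*(u0-385))>240)
    c=lambda w:(((uu*w).sum()/w.sum()/8+u0).round(2),((vv*w).sum()/w.sum()/8+230).round(2)) if w.sum()>0 else None
    print(p,z,"red",c(wr),"gL",c(L),"gR",c(Rr), "red-gL dv",round(c(wr)[1]-c(L)[1],2), "red-gR", round(c(wr)[1]-c(Rr)[1],2) if c(Rr) else None)
E
python3 px.py
python3 - <<'E'
from h import *
f=grab("scene")
print(proj(f,[[.49,.057,.08],[.49,.057,.081],[.49,.057,.09]]))
E
```

```text
s14 0.3929 red (np.float64(413.07), np.float64(269.85)) gL (np.float64(404.77), np.float64(268.31)) gR (np.float64(420.11), np.float64(264.89)) red-gL dv 1.54 red-gR 4.96
s15 0.388 red (np.float64(412.39), np.float64(271.71)) gL (np.float64(404.29), np.float64(270.09)) gR (np.float64(419.8), np.float64(267.01)) red-gL dv 1.62 red-gR 4.7
s16 0.3855 red (np.float64(412.17), np.float64(271.98)) gL (np.float64(404.57), np.float64(271.49)) gR (np.float64(419.54), np.float64(267.92)) red-gL dv 0.49 red-gR 4.06
s17 0.3843 red (np.float64(412.02), np.float64(272.09)) gL (np.float64(404.45), np.float64(271.95)) gR (np.float64(419.6), np.float64(268.49)) red-gL dv 0.14 red-gR 3.6
[[410.48235722 268.76823184]
 [410.55361875 268.37928033]
 [411.20024224 264.84979101]]
```

```bash
cat > px2.py <<'E'
import cv2,numpy as np,sys
for p,u0,uc in (("s14",390,413.1),("s15",390,412.5),("s16",385,412.3),("s17",385,412.2))+tuple((a,385,412.2) for a in sys.argv[1:]):
    im=cv2.imread(f"pics/{p}.png").astype(float)
    c=int((uc-u0)*8); prof=im[:,c-8:c+9].mean(1); d=prof[:,2]-np.maximum(prof[:,0],prof[:,1])
    pk=d[200:380].argmax()+200;h=d[pk]/2
    hi=next(i for i in range(pk,0,-1) if d[i]<h);lo=next(i for i in range(pk,len(d)) if d[i]<h)
    print(p,"top",hi/8+230,"bottom",lo/8+230,"height",(lo-hi)/8)
E
python3 px2.py
```

```text
s14 top 268.0 bottom 273.125 height 5.125
s15 top 270.25 bottom 275.0 height 4.75
s16 top 270.375 bottom 275.0 height 4.625
s17 top 270.375 bottom 275.0 height 4.625
```

Pixel tracking: the collar's lower edge stopped at v = 275 from TCP z ≈ 0.388, while the green marks kept moving down. So the foot is in contact and pressed about 3.5 mm. I need about 2.3 mm more and take it in small steps.

Call:
apply_moves(dp=[[0,0,0.014],[0,0,0.012],[0,0,0]], twist=[[-0.001,0.001,0],[0,0,0],[0,0,0]], jaw=[255,255,255])

```text
clock: 19.8
tcp_pos: [0.4891, 0.0599, 0.3829]
orientation: [3.105, -0.475, -0.004]
contact_force: [-1.7, 2.8, -6.6]
grip_width: 0.0245
```

```bash
python3 arc.py|head -1; python3 foot.py pics/s18.png; python3 beam.py|tail -1; python3 px.py s18|tail -1; python3 px2.py s18|tail -1
```

```text
t 19.8 p [0.4891 0.0599 0.3829] rad 0.17 ang -166.29 togo 360.98963447034293 yaw -17.4 tilt 0.15 F [-1.7  2.8 -6.6] Mo [ 0.81  0.21 -0.45] w 0.024509075597829475
red 37 uv 411.54 272.08 vrange 270 274 z med 0.0799 z 5/95 [0.077  0.0819]
   comp [408 270   9   5  37] [411.5 272.1] xyz [0.4975 0.0564 0.0799]
green 12 uv 407.67 271.33 vrange 268 274 z med 0.0803 z 5/95 [0.0728 0.0818]
   comp [418 268   2   2   3] [418.7 268.3] xyz [0.4923 0.0705 0.0803]
   comp [402 270   6   5   9] [404.  272.3] xyz [0.494  0.0437 0.0803]
s 0.06 0.07 t [-0.02    0.0166]
s18 0 red (np.float64(411.86), np.float64(272.28)) gL (np.float64(404.43), np.float64(272.69)) gR (np.float64(419.38), np.float64(268.9)) red-gL dv -0.41 red-gR 3.38
s18 top 270.5 bottom 275.0 height 4.5
```

View pics/s18.png

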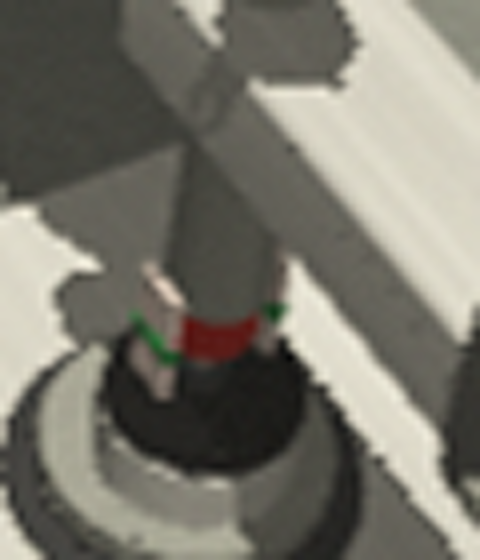

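Call:
apply_moves(dp=[[0,0,0.009],[0,0,0.007],[0,0,0]], twist=[[0,0,0],[0,0,0],[0,0,0]], jaw=[255,255,255])

```text
clock: 20.2
tcp_pos: [0.4892, 0.06, 0.3824]
orientation: [3.104, -0.476, -0.004]
contact_force: [-2.2, 3.2, -4.2]
grip_width: 0.0248
```

```bash
python3 arc.py|head -1; python3 foot.py pics/s19.png; python3 beam.py|tail -1; python3 px.py s19|tail -1; python3 px2.py s19|tail -1
python3 - <<'E'
from h import *
W=cloud(grab("scene"));L=W
d=np.hypot(W[...,0]-.49,W[...,1]-.057)
m=(d<.018)&(W[...,2]>.19)&(W[...,2]<.27)
f=grab("top");T=cloud(f);print(np.percentile(W[m][:,2],[1,50,99]) )
E
```

```text
t 20.2 p [0.4892 0.06   0.3824] rad 0.17 ang -166.31 togo 361.0076221712107 yaw -17.4 tilt 0.18 F [-2.2  3.2 -4.2] Mo [ 0.87  0.3  -0.5 ] w 0.024772134535977524
red 36 uv 411.58 272.14 vrange 270 274 z med 0.0792 z 5/95 [0.0767 0.0808]
   comp [408 270   9   5  36] [411.6 272.1] xyz [0.497  0.0567 0.0792]
green 10 uv 405.5 272.0 vrange 269 274 z med 0.0798 z 5/95 [0.0719 0.0821]
   comp [402 270   6   5   9] [404.  272.3] xyz [0.4937 0.0436 0.0798]
s 0.06 0.07 t [-0.0198  0.0173]
s19 0 red (np.float64(411.91), np.float64(272.41)) gL (np.float64(404.31), np.float64(272.63)) gR (np.float64(419.35), np.float64(269.25)) red-gL dv -0.22 red-gR 3.16
s19 top 270.75 bottom 275.0 height 4.25
[0.19026054 0.21505712 0.24782654]
```

I estimate the press at 5.6–6.0 mm, from the TCP drop since contact and from the right green mark. I release the knob and look with the gripper clear.

Call:
apply_moves(dp=[[0,0,0],[0,0,0],[0,0,0],[0,0,0],[0,0,0],[0,0,0]], twist=[[0,0,0],[0,0,0],[0,0,0],[0,0,0],[0,0,0],[0,0,0]], jaw=[150,100,50,0,0,0])

```text
clock: 21.0
tcp_pos: [0.4916, 0.058, 0.3834]
orientation: [3.103, -0.474, 0.006]
contact_force: [0.9, -0.2, 1.3]
grip_width: 0.0851
```

```bash
python3 arc.py|head -1; python3 foot.py pics/s20.png; python3 beam.py|tail -2; python3 px.py s20|tail -1; python3 px2.py s20|tail -1
```

```text
t 21.0 p [0.4916 0.058  0.3834] rad 0.168 ang -165.46 togo 360.16287543299165 yaw -17.4 tilt 0.29 F [ 0.9 -0.2  1.3] Mo [-0.01 -0.03 -0.02] w 0.08513518671489308
red 36 uv 411.58 272.14 vrange 270 274 z med 0.0796 z 5/95 [0.0764 0.0816]
   comp [408 270   9   5  36] [411.6 272.1] xyz [0.4971 0.0565 0.0796]
green 9 uv 407.0 271.33 vrange 268 274 z med 0.0797 z 5/95 [0.0779 0.0828]
   comp [402 270   5   5   7] [403.7 272.1] xyz [0.497  0.0434 0.0798]
s 0.05 0.06 t [-0.0198  0.0181]
s 0.06 0.07 t [-0.0197  0.0166]
s20 0 red (np.float64(411.88), np.float64(272.39)) gL (np.float64(404.01), np.float64(272.36)) gR (np.float64(419.29), np.float64(269.24)) red-gL dv 0.03 red-gR 3.15
s20 top 270.75 bottom 275.0 height 4.25
```

View pics/s20.png

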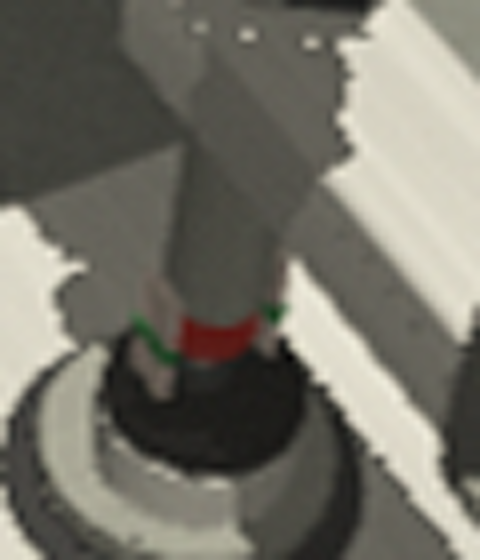

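The head stayed put. I retreat upward and measure with the arm clear.

Call:
apply_moves(dp=[[0,0,-0.1],[0,0,-0.3],[0,0,-0.4],[0,0,-0.4],[0,0,-0.2],[0,0.35,0],[0,0.35,0],[0.35,0,0],[0,0,0]], twist=[[0,0,0],[0,0,0],[0,0,0],[0,0,0],[0,0,0],[0,0,0],[0,0,0],[0,0,0],[0,0,0]], jaw=[0,0,0,0,0,0,0,0,0])

```text
clock: 22.0
tcp_pos: [0.5036, -0.0346, 0.5664]
orientation: [3.103, -0.464, 0.013]
contact_force: [-0.4, -0.1, -1.2]
grip_width: 0.0854
```

```bash
python3 arc.py|head -1; python3 foot.py pics/s21.png; python3 beam.py; python3 px.py s21|tail -1; python3 px2.py s21|tail -1; python3 - <<'E'
from h import *
for n in("scene","top"):
    f=grab(n);save(f,f"pics/full_{n}.png");W=cloud(f)
    m=(np.hypot(W[...,0]-.49,W[...,1]-.057)<.02)&(W[...,2]>.19)&(W[...,2]<.30)
    P=W[m]
    if len(P):
        zt=np.percentile(P[:,2],95);T=P[P[:,2]>zt-.003];print(n,"knob top z",zt.round(4),np.median(T,0).round(4),np.percentile(P[:,2],[99]).round(4))
E
```

```text
t 22.0 p [ 0.5036 -0.0346  0.5664] rad 0.2022 ang -138.18 togo 332.8829974158921 yaw -17.0 tilt 0.54 F [-0.4 -0.1 -1.2] Mo [ 0.06  0.03 -0.  ] w 0.08537819915631549
red 36 uv 411.58 272.14 vrange 270 274 z med 0.0791 z 5/95 [0.0768 0.081 ]
   comp [408 270   9   5  36] [411.6 272.1] xyz [0.497  0.0567 0.0791]
green 11 uv 405.55 272.27 vrange 269 275 z med 0.0794 z 5/95 [0.0681 0.0807]
   comp [402 270   6   6  10] [404.2 272.6] xyz [0.494  0.044  0.0795]
scene beam 1297 ((0.5331189632415771, 0.06717221438884735), (0.12777791917324066, 0.044382963329553604), 11.381998062133789) 0.18040769181035524
scene block 4150 ((0.6502452492713928, 0.09931238740682602), (0.1407720446586609, 0.05519229173660278), 16.421279907226562) 0.20264859264266505
s -0.02 -0.01 t [-0.0199 -0.0021]
s 0.0 0.01 t [-0.0199  0.0182]
s 0.03 0.04 t [-0.02    0.0177]
s 0.04 0.05 t [-0.0195  0.0178]
s 0.05 0.06 t [-0.0197  0.018 ]
s 0.06 0.07 t [-0.0191  0.017 ]
s21 0 red (np.float64(411.85), np.float64(272.43)) gL (np.float64(404.34), np.float64(272.69)) gR (np.float64(419.28), np.float64(269.25)) red-gL dv -0.26 red-gR 3.18
s21 top 270.75 bottom 275.0 height 4.25
scene knob top z 0.2478 [0.4918 0.0562 0.247 ] [0.2485]
```

View pics/full_scene.png

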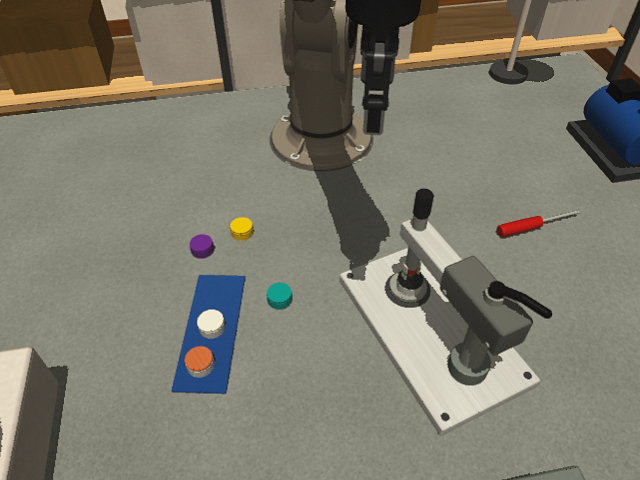

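View pics/s21.png

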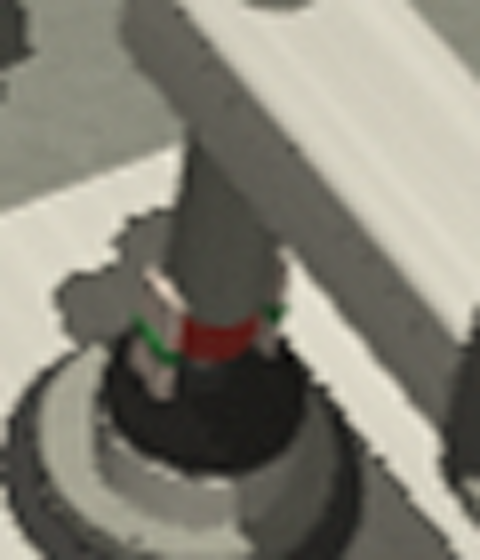

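The full view shows the head over the anvil, with white and copper untouched on the pad and the collar near the green marks. My contact estimates are limited by pixel quantisation. So I average depth over several frames and compute foot = sample top + 0.172 − knob point, using base and beam as height references.

```bash
cat > hgt.py <<'E'
from h import *
fr=[grab("scene") for _ in range(8)]
f=fr[0];Z=np.stack([q["z_map"] for q in fr]);f["z_map"]=np.where((Z>0).all(0),Z.mean(0),0).astype(np.float32)
print("pix noise",np.median(Z.std(0)))
np.save("W.npy",cloud(f));np.save("col.npy",f["color"])
W=cloud(f)
def disc(c,z,r,nm):
    # pixels whose ray meets plane z inside radius r of c
    h,w=W.shape[:2];u0,v0=proj(f,[[*c,z]])[0]
    out=[]
    for v in range(int(v0)-25,int(v0)+26):
        for u in range(int(u0)-25,int(u0)+26):
            if np.hypot(*(onz(f,u,v,z)[:2]-c))<r: out.append(W[v,u,2])
    out=np.array(out);print(nm,len(out),"med",np.median(out).round(5),"mean",out.mean().round(5),"pct",np.percentile(out,[10,25,75,90]).round(4))
    return np.median(out)
m=(W[...,2]>.243)&(np.hypot(W[...,0]-.49,W[...,1]-.057)<.02);print("knob top pts",m.sum(),np.median(W[m],0))
c=(np.array(cv2.minEnclosingCircle(W[m][:,:2].astype(np.float32))[0]));print(c)
zk=disc(np.median(W[m],0)[:2],.247,.008,"knob top")
zs=disc(np.array([.4985,.0500]),.0592,.009,"sample front")
zb=disc(np.array([.54,.0702]),.18,.012,"beam top")
zp=disc(np.array([.47,-.02]),.024,.012,"base"); zp2=disc(np.array([.55,.0]),.024,.012,"base2")
za=disc(np.array([.5155,.043]),.0372,.002,"anvil ring")
print("d raw",zs+.172-(zk-.021))
E
python3 hgt.py
```

```text
pix noise 0.0016863273
knob top pts 179 [0.49209372 0.05545914 0.24692749]
[0.48985931 0.0567357 ]
knob top 69 med nan mean nan pct [nan nan nan nan]
sample front 70 med nan mean nan pct [nan nan nan nan]
beam top 157 med nan mean nan pct [nan nan nan nan]
base 119 med nan mean nan pct [nan nan nan nan]
base2 143 med nan mean nan pct [nan nan nan nan]
anvil ring 4 med 0.03761 mean 0.03763 pct [0.0373 0.0374 0.0378 0.038 ]
d raw nan
```

```bash
sed -i 's/f\["z_map"\]=.*/f["z_map"]=np.nan_to_num(np.nanmean(np.where(Z>0,Z,np.nan),0)).astype(np.float32)/; s/out=np.array(out);/out=np.array(out);out=out[np.isfinite(out)];/; s/zk=disc(.*/zk=disc(c,.247,.008,"knob top")/' hgt.py; python3 hgt.py 2>/dev/null; python3 - <<'E'
from h import *
import os
os.chdir(".")
W=np.load("W.npy");C=np.load("col.npy")
hsv=cv2.cvtColor(C,cv2.COLOR_RGB2HSV)
for v in range(264,278):
    print(v,[f"{'R' if (C[v,u,0]>1.6*C[v,u,1] and C[v,u,0]>60) else 'G' if C[v,u,1]>1.3*max(C[v,u,0],C[v,u,2]) and C[v,u,1]>40 else '.'}{W[v,u,2]*1e3:.0f}" for u in range(400,423)])
E
```

```text
pix noise 0.0016816133
knob top pts 184 [0.49198373 0.05562833 0.24692784]
[0.48992398 0.05673625]
knob top 67 med 0.24714 mean 0.24714 pct [0.2467 0.2469 0.2474 0.2475]
sample front 70 med 0.05957 mean 0.06016 pct [0.059  0.0593 0.0599 0.0608]
beam top 157 med 0.18062 mean 0.18064 pct [0.1802 0.1804 0.1809 0.181 ]
base 119 med 0.02451 mean 0.0245 pct [0.0239 0.0242 0.0248 0.0251]
base2 143 med 0.02454 mean 0.02452 pct [0.0239 0.0242 0.0248 0.0251]
anvil ring 4 med 0.03735 mean 0.03737 pct [0.0368 0.0369 0.0378 0.0379]
d raw 0.005421771531317288
264 ['.24', '.24', '.93', '.94', '.93', '.94', '.98', '.99', '.100', '.103', '.103', '.103', '.104', '.105', '.104', '.103', '.102', '.100', '.97', '.91', '.91', '.25', '.24']
265 ['.24', '.24', '.90', '.93', '.94', '.93', '.95', '.99', '.97', '.100', '.100', '.102', '.102', '.102', '.103', '.101', '.100', '.98', '.86', '.88', '.88', '.24', '.26']
266 ['.25', '.25', '.89', '.90', '.93', '.94', '.94', '.95', '.97', '.97', '.98', '.99', '.99', '.99', '.99', '.99', '.97', '.95', '.84', '.86', '.24', '.24', '.24']
267 ['.26', '.25', '.86', '.89',
[... 1093 characters left out ...]
, '.68', '.60', '.60', '.25', '.24']
274 ['.60', '.68', '.71', '.74', '.78', 'G80', 'G80', '.66', 'R77', 'R77', 'R77', 'R77', 'R78', 'R76', '.75', '.59', '.59', '.65', '.66', '.59', '.60', '.24', '.25']
275 ['.59', '.67', '.69', '.71', '.75', 'G78', 'G77', '.66', '.65', '.67', '.68', '.66', '.66', '.60', '.60', '.60', '.60', '.59', '.60', '.60', '.59', '.59', '.24']
276 ['.60', '.64', '.67', '.71', '.73', '.74', '.62', '.65', '.66', '.65', '.65', '.65', '.65', '.59', '.60', '.59', '.59', '.59', '.59', '.59', '.59', '.59', '.25']
277 ['.60', '.60', '.65', '.67', '.71', '.71', '.61', '.63', '.64', '.64', '.65', '.65', '.63', '.60', '.59', '.59', '.60', '.60', '.59', '.60', '.59', '.60', '.60']
```

```bash
python3 - <<'E'
from h import *
W=np.load("W.npy");C=np.load("col.npy").astype(int)
print("R-G:");
for v in range(268,278): print(v,[int(C[v,u,0]-C[v,u,1]) for u in range(400,423)])
print("G-R");
for v in range(266,278): print(v,[int(C[v,u,1]-C[v,u,0]) for u in range(400,422)])
f=grab("scene")
P=np.array([W[v,u] for v in range(270,275) for u in range(405,420) if C[v,u,0]>1.6*C[v,u,1] and C[v,u,0]>60 and .0775<W[v,u,2]<.0815])
P0=np.array([onz(f,u,v,.0796) for v in range(270,274) for u in range(405,420) if C[v,u,0]>1.6*C[v,u,1] and C[v,u,0]>60 and .0775<W[v,u,2]<.0815])
print("top mean z",P[:,2].mean(),len(P)); 
e=np.array([.905,-.43]);n=np.array([.43,.905])
print("fwd",((P0[:,:2]-[.49,.057])@e).min().round(4),((P0[:,:2]-[.49,.057])@e).max().round(4),"side",((P0[:,:2]-[.49,.057])@n).min().round(4),((P0[:,:2]-[.49,.057])@n).max().round(4))
for rr in(.006,.0065,.007,.0075,.008):
  for z in(.0796,.0776,.0766,.0756):
    print(rr,z,proj(f,[[.49+rr*e[0],.057+rr*e[1],z]]).round(2), end=" ")
  print()
E
```

```text
R-G:
268 [3, -2, 3, 10, 8, 9, 13, 14, 6, -1, -2, -1, -1, -1, 1, -2, 5, -3, -21, -16, -21, -5, 5]
269 [3, -18, -18, 8, 11, 11, 10, 21, 22, 5, 4, 0, -3, -3, 1, 5, 27, 14, -21, -33, -12, 3, 5]
270 [3, -8, -35, -20, 4, 11, 10, 29, 60, 38, 26, 18, 9, 9, 26, 43, 50, 26, -1, -12, -1, 3, 4]
271 [1, -2, -23, -53, -27, 8, 14, 29, 64, 61, 63, 62, 63, 64, 65, 63, 52, 20, 8, 9, 7, 4, 3]
272 [0, 6, 0, -40, -52, -10, 25, 41, 61, 61, 59, 61, 61, 62, 62, 59, 32, 10, 9, 8, 2, 4, 3]
273 [0, 6, 12, -3, -56, -26, 14, 31, 57, 59, 62, 60, 59, 61, 56, 42, 12, 3, 8, 6, 0, 2, 3]
274 [1, 8, 10, 5, -12, -38, -46, -10, 34, 47, 47, 51, 51, 48, 33, 6, -2, 1, 5, 3, 0, -1, 3]
275 [2, 7, 12, 11, 2, -20, -24, -11, -2, 5, 13, 17, 15, 1, -2, -1, 0, 0, 1, 1, 2, 1, 1]
276 [2, 2, 7, 10, 11, 14, 11, 2, 0, -1, -2, -2, -1, -3, -1, 2, 0, 0, 0, 1, 0, 2, 0]
277 [1, -1, 1, 7, 10, 12, 9, -1, 0, 2, 2, 2, 2, 1, 0, 0, 1, 1, -1, 1, 1, 2, 0]
G-R
266 [0, -2, -6, -8, -12, -18, -15, -3, 0, 0, 0, -1, -2, 1, 0, -1, -1, 0, -4, -9, -9, -6]
267 [-2, -3, -7, -10, -9, -13, -14, -11, -3, 1, 0, 1, 0, -1, 1, 1, 2, 0, -1, -6, -3, -3]
268 [-3, 2, -3,
[... 948 characters left out ...]
 mean z 0.07942475903225464 29
fwd 0.0001 0.0097 side -0.0046 0.0095
0.006 0.0796 [[409.95 271.65]] 0.006 0.0776 [[409.81 272.43]] 0.006 0.0766 [[409.73 272.81]] 0.006 0.0756 [[409.66 273.2 ]] 
0.0065 0.0796 [[409.9  271.88]] 0.0065 0.0776 [[409.76 272.66]] 0.0065 0.0766 [[409.69 273.04]] 0.0065 0.0756 [[409.62 273.43]] 
0.007 0.0796 [[409.86 272.11]] 0.007 0.0776 [[409.72 272.88]] 0.007 0.0766 [[409.65 273.27]] 0.007 0.0756 [[409.58 273.66]] 
0.0075 0.0796 [[409.82 272.34]] 0.0075 0.0776 [[409.68 273.11]] 0.0075 0.0766 [[409.61 273.5 ]] 0.0075 0.0756 [[409.54 273.88]] 
0.008 0.0796 [[409.78 272.57]] 0.008 0.0776 [[409.64 273.34]] 0.008 0.0766 [[409.56 273.73]] 0.008 0.0756 [[409.49 274.11]]
```

```bash
python3 - <<'E'
import cv2,numpy as np
for p,u0 in(("s14",390),("s15",390),("s16",385),("s18",385),("s21",385)):
    im=cv2.imread(f"pics/{p}.png");s=cv2.resize(im,(60,70),interpolation=cv2.INTER_AREA).astype(int)
    d=s[...,2]-s[...,1]
    print(p)
    for v in range(266,278): print(v,list(d[v-230,400-u0:423-u0]))
E
```

```text
s14
266 [np.int64(3), np.int64(-3), np.int64(-21), np.int64(-50), np.int64(-27), np.int64(5), np.int64(10), np.int64(15), np.int64(34), np.int64(36), np.int64(6), np.int64(-1), np.int64(-2), np.int64(6), np.int64(26), np.int64(42), np.int64(53), np.int64(32), np.int64(11), np.int64(3), np.int64(-2), np.int64(3), np.int64(4)]
267 [np.int64(2), np.int64(3), np.int64(-6), np.int64(-42), np.int64(-50), np.int64(-13), np.int64(12), np.int64(21), np.int64(43), np.int64(37), np.int64(7), np.int64(1), np.int64(4), np.int64(27), np.int64(58), np.int64(66), np.int64(65), np.int64(42), np.int64(16), np.int64(9), np.int64(7), np.int64(5), np.int64(5)]
268 [np.int64(0), np.int64(2), np.int64(8), np.int64(-10), np.int64(-52), np.int64(-28), np.int64(8), np.int64(20), np.int64(43), np.int64(58), np.int64(40), np.int64(28), np.int64(34), np.int64(51), np.int64(65), np.int64(65), np.int64(65), np.int64(36), np.int64(13), np.int64(8), np.int64(5), np.int64(3), np.int64(4)]
269 [np.int64(2), np.int64(4), np.int64(9), np.int64(7), np.int64(-19), np.int64(-32), np.int64(-14), np.int64(5), np.int64(38), n
[... 17270 characters left out ...]
1), np.int64(0), np.int64(1), np.int64(1), np.int64(0), np.int64(0), np.int64(-1)]
276 [np.int64(1), np.int64(3), np.int64(8), np.int64(10), np.int64(10), np.int64(11), np.int64(7), np.int64(0), np.int64(-1), np.int64(0), np.int64(-1), np.int64(0), np.int64(-1), np.int64(-2), np.int64(0), np.int64(1), np.int64(0), np.int64(0), np.int64(1), np.int64(1), np.int64(1), np.int64(1), np.int64(0)]
277 [np.int64(2), np.int64(1), np.int64(4), np.int64(7), np.int64(9), np.int64(11), np.int64(8), np.int64(2), np.int64(0), np.int64(0), np.int64(-1), np.int64(1), np.int64(2), np.int64(0), np.int64(0), np.int64(1), np.int64(1), np.int64(0), np.int64(0), np.int64(1), np.int64(-1), np.int64(0), np.int64(2)]
```

The checks mostly agree:
- **Height chain:** 5.4–5.5 mm.
- **TCP travel since contact:** about 5.6 mm.
- **Mark against collar pixel shift since the free state:** about 6.3 mm.

The average is near 5.8 mm, well clear of bottoming out, and the swing is at 0. I hand in.

```bash
python3 -c "
from h import *
print(r.get_obs()['clock']);print(r.hand_in())"
```

```text
23.05
the job is handed in; nothing more can be done
None
```

I placed the black sample on the anvil, swung the head to its stop, and lowered it by the knob until the foot was pressed about 5.8 mm. I then released the knob, moved the arm clear and handed in at 23 s.

**Last checks:**
- **Head position:** after release the beam lay along the gauge axis, and the head stayed where I left it.
- **Other samples:** white and copper are still on the pad, and I never touched them.
- **Foot depth:** the height calculation gave 5.4–5.5 mm. Arm travel since contact gave about 5.6 mm, and the collar's movement against the green marks gave about 6.3 mm.

**Checks that disagreed:**
- **Collar against mark:** a direct depth reading put the collar's estimated centre about 2 mm below the green mark, which would mean a press of about 3.6 mm. Only the collar's top face was level with the mark. I trusted the other three estimates instead.
- **Sample centring:** the scene camera put the sample 3–5 mm off the anvil's middle, while the top camera put it 1–2 mm off in the opposite x direction. The average is about 1.5 mm off, so I left it.

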